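Open the jam jar in the clamp and hold its cap over the mouth

TASK

Open the strawberry jam, the small six-sided jar with the red cap: take it out of the divided wooden tray, stand it on the white jar clamp with two of its flat sides facing the jaws, and swing the clamp's lever all the way over so that the jar is gripped fast. Then unscrew the red cap anticlockwise just until its threads let go, lift it straight up, and finish while still holding it level one to three centimetres clear above the open mouth, so that jam under it can drip back into the jar. The jar stays clamped, and the other two jars stay undisturbed in the tray.

Things in the scene. Friction and masses are not known exactly. Their poses are not given: they have to be found in the camera images.
- jam_jar: Six-sided glass jar of red jam, shut by the red cap. 44 mm across flat sides, 51 mm across corners; six-sided up to 40 mm, shoulder to 44 mm, neck 31 mm wide to the rim at 58 mm; 60 mm high with cap, about 0.12 kg. Starts upright in one of the tray's compartments, turned any way. Origin: centre of underside, z up; corners on +x, -x and every 60 degrees, flat sides square to y.
- red_cap: Red twist-off cap of that jar, a loose part, 43 mm wide, 13 mm high, hollow, 25 g. Origin: centre of its lower edge, 47 mm above the jar's underside when shut; z up, x then along the jar's x. The jar's corners stand out past the cap: fingertips that grip the cap must stay more than 42 mm above the jar's underside.
- cap_top (a point): Centre of the red cap's top. To open, turn the cap anticlockwise seen from above: it is tight all the way (about 0.22 N m, enough to spin a jar that is not braced), its lugs leave the threads at about 58 degrees, and a stop follows at about 100; lift it straight up at 65 to 95. It cannot come off sooner, nor clockwise. A white seal ring stays on the neck.
- jar_mouth (a point): Centre of the jar's rim, 58 mm above its underside, on its axis.
- tray: Fixed wooden tray, 74 x 195 x 30 mm, walls and floor 5 mm thick; two dividers as high as the walls make three compartments of 64 x 58 mm in a row along its y (which points away from the robot), centres at y = -63, 0 and +63 mm. Origin: centre of its underside.
- apricot_jar: Jar of the same shape and size with orange jam and a gold cap. Stands in another compartment; leave it alone. Origin: centre of its underside.
- plum_jar: Jar of the same shape and size with dark purple jam and a green cap. Stands in another compartment; leave it alone. Origin: centre of its underside.
- jar_clamp: White jar clamp, fixed: a board of 100 x 148 mm (y from -88 to +60 mm), its top 14 mm above the worktop, with two jaws 56 mm long along x and 22 mm high above the top. Fixed jaw's face at y = +22 mm. Origin: on the worktop (z = 0) under the jar's place; x along the jaws; the lever is on the -y side.
- clamp_seat (a point): Middle of the jar's place on the board's top, where the centre of the jar's underside belongs; axes as the clamp's. The sliding jaw's face is at y = -31 to -30 mm here when open, about -21 mm when shut (soft rubber); closing, it pushes a standing jar against the fixed jaw and squares it if it stands less than about 10 degrees off. A flat side must face each jaw.
- clamp_lever (a joint): Angle of the clamp's grey lever with the blue knob: 0 open (starts at 0 to 0.15), 1.5 rad fully over and shut. It swings level, clockwise seen from above, about an upright axis at x = 0, y = -67 mm of the clamp; stiff with about 0.25 N m (more at the end, as the jaw presses), and it stays where it is left, its cam holding the jaw.
- lever_knob (a point): Middle of the lever's upright blue knob, a post 16 mm thick, 66 mm from the lever's axis, from 36 to 67 mm above the worktop (this point: 54 mm). The arm under it reaches 37 mm above the worktop. In the clamp's frame the knob stands at x = +45, y = -115 mm when open and at x = -45, y = -115 mm when shut.
- spoon: Steel spoon lying on the worktop behind the clamp, 188 mm long; a bystander.
- salt_shaker: White salt shaker, 37 mm wide, 87 mm high, standing behind the tray; a bystander.

How it is judged:
On the way, in this order (a step that is already met when the one before it is completed fails the run):
1. the red-capped jar stands on the clamp between the jaws (horizontal distance between jam_jar and clamp_seat below 0.016 m and z of jam_jar in the frame of clamp_seat below 0.003 m and angle between jam_jar's own z axis and vertical below 0.08 rad), for 0.2 s.
2. the lever is fully over and the jar gripped between the jaws (value of joint clamp_lever above 1.25 rad and contact force between jar_clamp and jam_jar above 3 N and horizontal distance between jam_jar and clamp_seat below 0.016 m), for 0.2 s.
3. the cap is turned until its threads let go, the jar still braced (angle between the x axis of red_cap and the x axis of jam_jar, either way round above 0.95 rad and value of joint clamp_lever above 1.25 rad and horizontal distance between jam_jar and clamp_seat below 0.016 m and z of jam_jar in the frame of clamp_seat below 0.005 m), for 0.1 s.
At the end, for the whole second after the job is handed in: Lever beyond 1.25 rad and gripping the jar with over 3 N; jar upright, within 16 mm of the seat, raised under 5 mm; cap held by the fingers, touching nothing else, still, level within 0.2 rad, within 15 mm of the jar's axis, its lower edge 5 to 50 mm above the jar's rim (all of step 2 and z of jam_jar in the frame of clamp_seat below 0.005 m and angle between jam_jar's own z axis and vertical below 0.08 rad and z of red_cap in the frame of jam_jar between 0.063 and 0.108 m and horizontal distance between red_cap and jam_jar below 0.015 m and angle between red_cap's own z axis and vertical below 0.2 rad and contact force between the fingers and red_cap above 2 N and contact force between red_cap and jam_jar below 0.1 N and contact force between red_cap and jar_clamp below 0.1 N and linear speed of red_cap below 0.02 m/s); the arm keeps its last pose, push and grip.
It fails at once if another jar disturbed: moved more than 15 mm or tipped (distance of any of apricot_jar, plum_jar from where it was at the start of the episode above 0.015 m or angle between any of apricot_jar, plum_jar's own z axis and vertical above 0.35 rad).
It fails at once if the jam jar tipped over (angle between jam_jar's own z axis and vertical above 0.5 rad).
It also fails if it takes over 53 s, if anything falls off the work surface, if the arm or the gripper's body presses on something with over 40 N, if the wrist force passes 120 N, or if a joint passes its speed limit or range.

ROBOT

A 6-joint arm with a two-finger parallel gripper is mounted at the origin on a cart in front of the work surface, level with it; the furniture and walls round the work are solid. World frame = base frame: x ahead of the robot, y to its left, z up, the work surface at z = 0. Lengths are in m, angles in rad, forces in N, time in s.
With the tool pointing down it reaches from about 0.225 to 0.875 m from the base axis. Payload 3.4 kg.
Tool frame: the origin (TCP) lies midway between the tips of the shut fingers; the grasp point (between the pads) lies 19 mm behind it (manip.tcp_to_grasp is the distance from the TCP to the grasp point, in m); x points along the fingers, y is the direction in which the jaws open and shut, and the axes are right-handed (so a half turn about x gives the same grasp; the last joint's range is limited). The gripper opens to 85 mm and grips with 20 to 120 N. Pads are 22 mm wide; open, the fingers measure 114 mm over their backs; the gripper's body (76 mm by 85 mm) begins 54 mm behind the grasp point. The pads swing forward as they close: fully open they stand 13 mm farther back than shut.
Start: joints at [-1.428, 0.276, 1.505, -0, 1.361, -0.121], TCP at [0.15, -0.555, 0.231] pointing down, gripper open.
Joint ranges: [-2.89, 2.89], [-0.75, 2.08], [0.22, 2.7], [-1.18, 4.32], [0.11, 2.71], [-2.7, 2.7]. Speed limits (rad/s): [2.57, 2.57, 3.14, 3.14, 3.14, 3.14].

INTERFACE

Orientations are given as a unit quaternion [w, x, y, z].
In Python, from rig import readout, eyes, job, manip gives the robot as it stands. The module is installed in compiled form; this text tells all that it offers.
- The arm moves only by the tool carry_out, never from a script. Its argument "deltas" is one flat list of numbers, 7 for each row, row after row: the shift along the tool's x, y, z scaled (see below), then the turn, a rotation vector about the tool's x, y, z scaled (see below), then the opening, from -1 (shut) to 1 (fully open). In form: [dx, dy, dz, ax, ay, az, grip, dx, dy, dz, ax, ay, az, grip, ...]. A call has 1 to 10 rows; each row shifts and turns the commanded pose from where the row before left it, along the tool's axes as they then stand; what a row does not reach is not made up. The controller multiplies each number of a shift by 60 mm and each number of a turn by 4 degrees. A row lasts 1/8 s, in which the tool goes at most 62.5 mm and 10.7 degrees, less where a joint would pass 70% of its speed; a pose out of reach is approached as far as the arm can. A call with a number of a shift or a turn outside -1 to 1 is refused whole. A call with a gripper value outside its range is refused whole. The fingers move at their own pace and stop on an object; "newtons" is the grip in N (left out, the last holds). Time passes only in rows, so rows that do not move let the fingers close. It gives the time, the measured TCP pose, the force and the opening at its end, in the units of the state.
- readout.get_state(): the state, without advancing time (a new reading comes with each control period).
- eyes.get_image(name): name is "scene" or "top" or "wrist"; returns a dict with "color" (480x640x3 uint8, red, green, blue), "z_map" (480x640 float32, m along the optical axis (not along the pixel's ray), 0 where there is no reading), "mtx" (3x3 intrinsics, pixels), "origin" and "orientation" of the camera in the world. Camera axes: x right, y down, z forward; pixel columns grow to the right and rows downward; lengths in m; the calibration is good to about 2 mm. A picture is of the moment at which its call begins.
- job.sign_off(): hands the job in, once; it reports no verdict.
The state is a dict: "clock": time; "qpos": joint angles; "qd": joint speeds; "effort": joint torques, N m; "position": TCP position; "ee_rot": TCP orientation; "contact_force": force on the tool from outside, world axes, zero at the start; "moment": the same for the moment, N m; "width": finger opening in m.
Only numpy, scipy, OpenCV 4.12 (cv2) and the standard library are available. Lean on these libraries where they do the work, as an engineer would, in place of code of your own. Each camera call takes 0.05 s, during which the arm holds its last target.

## Working session

There is one attempt and no reset: what is moved stays moved. The work goes in short steps, Python scripts to look and compute and a tool call to move; the robot and the scene stay as the last step left them, time stands still between calls to the robot, and variables do not carry over. Pictures are saved under pics/ and viewed, and the job is handed in when it is done.

Besides the shell and the picture viewer there is one more tool, called after "Emit:" as a command line: name --argument value ..., lists and objects as JSON in quotes. carry_out: Moves the arm, as the interface text tells. Its arguments: {"type":"object","properties":{"deltas":{"type":"array"},"newtons":{"type":"number"}},"required":["deltas"]}

```bash
mkdir -p pics; ls; python3 - <<'E'
from rig import readout, eyes, job, manip
import cv2,numpy as np
s=readout.get_state();print(s);print(manip.tcp_to_grasp)
np.set_printoptions(precision=4,suppress=True)
for n in ["scene","top"]:
    d=eyes.get_image(n);cv2.imwrite(f"pics/{n}0.png",d["color"][:,:,::-1]);print(n,d["mtx"],d["origin"],d["orientation"])
    np.savez(f"{n}0.npz",**d)
E
```

```text
pics
{'clock': 0.0, 'qpos': array([-1.42801231e+00,  2.76596590e-01,  1.50613717e+00, -2.37975678e-05,
        1.36068135e+00, -1.21014513e-01]), 'qd': array([-0.00080962,  0.00217885,  0.00078152, -0.00120397,  0.00199694,
        0.00165961]), 'effort': array([-9.16305180e-04, -4.16773868e+01, -2.45801729e+01, -2.98503064e-04,
        1.10333925e-02,  9.95504053e-06]), 'position': array([ 0.14983424, -0.55459116,  0.23043718]), 'ee_rot': array([-0.09235417, -0.70094902, -0.09364258,  0.70097949]), 'contact_force': array([ 0.07228416, -0.65861428, -0.16323969]), 'moment': array([0.00263591, 0.01086198, 0.01348621]), 'width': 0.08539582674941168}
0.0187
scene [[470.8376   0.     319.9016]
 [  0.     470.8376 236.5627]
 [  0.       0.       1.    ]] [ 0.1394 -0.4411  0.4864] [-0.4974  0.8305 -0.2139  0.1309]
top [[492.9033   0.     319.7367]
 [  0.     492.9033 244.7422]
 [  0.       0.       1.    ]] [0.3548 0.2322 0.9157] [ 0.0505 -0.6996  0.7104 -0.058 ]
```

View pics/top0.png

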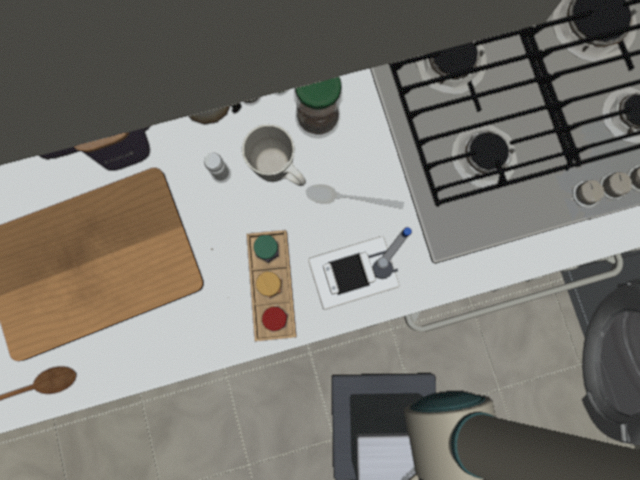

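View pics/scene0.png

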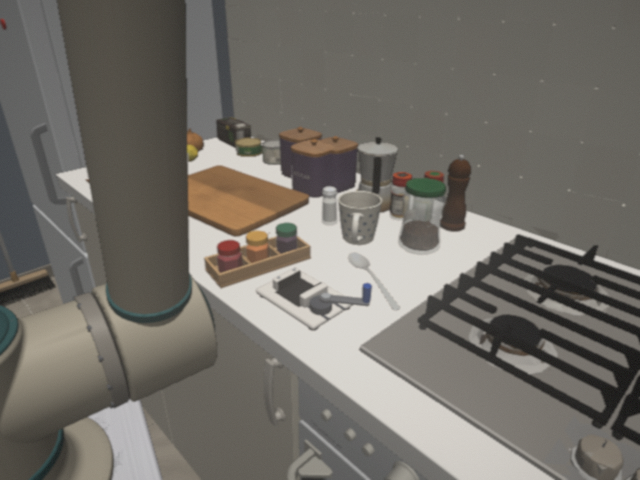

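The top view shows the red cap at (274,318), gold at (268,284) and green at (266,247). The clamp board is around (354,272), and the blue knob is at (407,231). Next I'll measure these.

```bash
cat > h.py <<'E'
import numpy as np, cv2
from scipy.spatial.transform import Rotation as R
np.set_printoptions(precision=4,suppress=True)
def rot(q): return R.from_quat([q[1],q[2],q[3],q[0]])
def ray(d,uv,z):
    uv=np.atleast_2d(np.asarray(uv,float)); K=d["mtx"]
    r=np.c_[(uv[:,0]-K[0,2])/K[0,0],(uv[:,1]-K[1,2])/K[1,1],np.ones(len(uv))]
    r=rot(d["orientation"]).apply(r); o=d["origin"]
    t=(z-o[2])/r[:,2]; return o+r*t[:,None]
def proj(d,p):
    c=rot(d["orientation"]).inv().apply(np.atleast_2d(p)-d["origin"]); K=d["mtx"]
    return np.c_[c[:,0]/c[:,2]*K[0,0]+K[0,2],c[:,1]/c[:,2]*K[1,1]+K[1,2]]
def cloud(d):
    v,u=np.mgrid[:480,:640]; z=d["z_map"];K=d["mtx"]
    c=np.stack([(u-K[0,2])/K[0,0]*z,(v-K[1,2])/K[1,1]*z,z],-1)
    p=rot(d["orientation"]).apply(c.reshape(-1,3))+d["origin"]
    p[z.ravel()==0]=np.nan
    return p.reshape(480,640,3)
def mask(d,h,s,v,box=None):
    H=cv2.cvtColor(d["color"],cv2.COLOR_RGB2HSV)
    lo,hi=h
    m=((H[...,0]>=lo)&(H[...,0]<=hi)) if lo<=hi else ((H[...,0]>=lo)|(H[...,0]<=hi))
    m&=(H[...,1]>=s)&(H[...,2]>=v)
    if box: 
        b=np.zeros_like(m);b[box[1]:box[3],box[0]:box[2]]=1;m&=b
    return m.astype(np.uint8)
def blob(m):
    n,l,st,c=cv2.connectedComponentsWithStats(m)
    i=1+np.argmax(st[1:,4]);return c[i],st[i],(l==i).astype(np.uint8)
E
python3 - <<'E'
from h import *
d=dict(np.load("top0.npz"));P=cloud(d)
for n,h,bx in [("red",(170,8),(245,300,300,340)),("gold",(10,28),(254,270,284,298)),("green",(60,95),(250,230,282,264)),("blue",(105,130),(395,220,420,245))]:
    c,s,m=blob(mask(d,h,110 if n!="green" else 60,40,bx)); z=0.065 if n!="blue" else 0.067
    pts=P[m>0]; print(n,c,s,"ray",ray(d,c,z)[0],"cloud",np.nanmedian(pts,0),np.nanmax(pts[:,2]))
    if n=="blue": print(np.c_[pts[::3]])
I=d["color"][210:350,230:430,::-1]
cv2.imwrite("pics/crop0.png",cv2.resize(I,None,fx=4,fy=4,interpolation=cv2.INTER_CUBIC))
E
```

```text
red [273.8819 318.3354] [262 307  25  24 474] ray [0.3606 0.3023 0.065 ] cloud [0.361  0.3021 0.0648] 0.06900731552821893
gold [268.2172 283.6885] [256 272  25  25 488] ray [0.4198 0.3119 0.065 ] cloud [0.4195 0.3123 0.0648] 0.06865540968236938
green [265.3104 246.8365] [254 236  23  23 422] ray [0.4841 0.317  0.065 ] cloud [0.484  0.3174 0.0649] 0.06897065755087362
blue [406.3061 231.6939] [403 228   8   8  49] ray [0.5071 0.07   0.067 ] cloud [0.5066 0.0701 0.0671] 0.07220634013889393
[[0.5137 0.0701 0.0666]
 [0.5117 0.0723 0.0681]
 [0.5115 0.0671 0.0687]
 [0.5101 0.0721 0.0672]
 [0.5101 0.0668 0.0666]
 [0.5085 0.0756 0.0663]
 [0.5083 0.0705 0.0673]
 [0.5085 0.0649 0.0655]
 [0.5066 0.0741 0.0672]
 [0.5057 0.0697 0.0717]
 [0.506  0.064  0.0694]
 [0.5051 0.072  0.065 ]
 [0.5049 0.0669 0.0658]
 [0.5036 0.0736 0.0639]
 [0.5023 0.0696 0.0705]
 [0.5031 0.0723 0.0566]
 [0.5022 0.0679 0.0613]]
```

View pics/crop0.png

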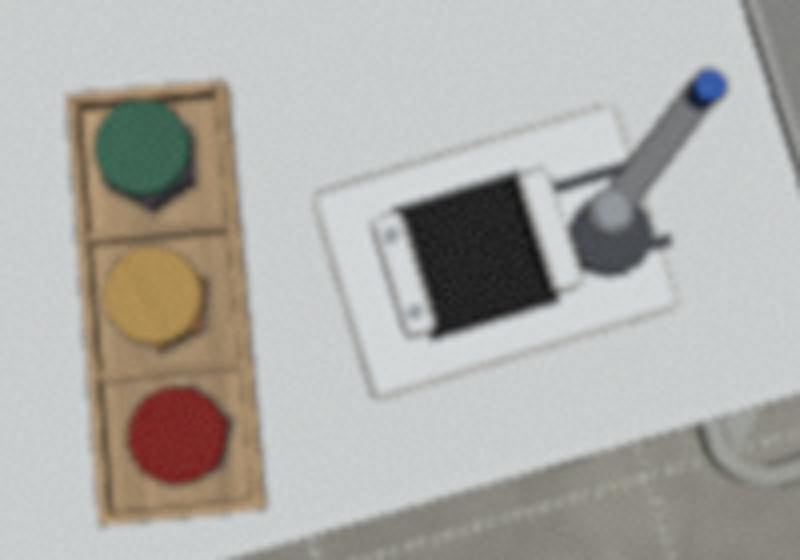

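```bash
python3 - <<'E'
from h import *
d=dict(np.load("top0.npz"));P=cloud(d)
c=np.array([[315,190],[605,103],[677,300],[377,398]])/4+[230,210]-0.375
w=ray(d,c,0.014)[:,:2]; print(w, np.linalg.norm(np.roll(w,-1,0)-w,axis=1))
# fit: clamp coords of corners: far-left(+x,+y60),( +x,-88),( -x,-88),(-x,60)
m=np.array([[50,60],[50,-88],[-50,-88],[-50,60]])/1e3
A=m-m.mean(0);B=w-w.mean(0);U,S,V=np.linalg.svd(A.T@B);Rm=(U@V).T
if np.linalg.det(Rm)<0: print("refl")
yaw=np.arctan2(Rm[1,0],Rm[0,0]);o=w.mean(0)-Rm@m.mean(0)
print("yaw",np.degrees(yaw),"origin",o,"resid mm",1e3*(w-(m@Rm.T+o)))
print("axis",Rm@[0,-.067]+o,"knob open",Rm@[.045,-.115]+o,"shut",Rm@[-.045,-.115]+o)
k=np.array([.507,.070]);print("knob in clamp",Rm.T@(k-o), np.linalg.norm(Rm.T@(k-o)-[0,-.067]))
# black mat check
H=cv2.cvtColor(d["color"],cv2.COLOR_RGB2GRAY)
b=np.zeros((480,640),np.uint8);b[245:300,322:378]=(H[245:300,322:378]<60)
cc,st,mm=blob(b);r=cv2.minAreaRect(cv2.findContours(mm,0,1)[0][0]);bp=cv2.boxPoints(r)
wp=ray(d,bp,0.014)[:,:2];print("mat center in clamp",Rm.T@(wp.mean(0)-o),(wp-o)@Rm)
# tray corners
t=np.array([[68,95],[225,83],[265,508],[102,522]])/4+[230,210]-.375
tw=ray(d,t,.03)[:,:2];print("tray",tw,np.linalg.norm(np.roll(tw,-1,0)-tw,axis=1),tw.mean(0))
q=[-0.09235417,-0.70094902,-0.09364258,0.70097949];print(rot(q).as_matrix())
E
```

```text
[[0.4715 0.2427]
 [0.5103 0.1075]
 [0.4183 0.0777]
 [0.376  0.2158]] [0.1407 0.0967 0.1444 0.0993]
yaw 16.623267081127175 origin [0.44   0.1743] resid mm [[ 0.7493 -3.4041]
 [-2.8221  3.1642]
 [ 1.032   1.9739]
 [ 1.0407 -1.7341]]
axis [0.4592 0.1101] knob open [0.5161 0.077 ] shut [0.4298 0.0513]
knob in clamp [ 0.0343 -0.1191] 0.062401510838023054
mat center in clamp [-0.0011 -0.0051] [[ 0.0282  0.0222]
 [ 0.0279 -0.0333]
 [-0.0305 -0.0321]
 [-0.03    0.0229]]
tray [[0.5148 0.3545]
 [0.5193 0.283 ]
 [0.3282 0.2664]
 [0.3233 0.3382]] [0.0717 0.1918 0.072  0.1921] [0.4214 0.3105]
[[-0.0003  0.2608 -0.9654]
 [ 0.0018 -0.9654 -0.2608]
 [-1.     -0.0018 -0.0002]]
```

Emit:
carry_out --deltas '[-0.06, -0.58, -0.37, 0, 0, 0, 1, -0.06, -0.58, -0.37, 0, 0, 0, 1, -0.06, -0.58, -0.37, 0, 0, 0, 1, -0.06, -0.58, -0.37, 0, 0, 0, 1, -0.06, -0.58, -0.37, 0, 0, 0, 1, -0.06, -0.58, -0.37, 0, 0, 0, 1, -0.06, -0.58, -0.37, 0, 0, 0, 1, -0.06, -0.58, -0.37, 0, 0, 0, 1, -0.06, -0.58, -0.37, 0, 0, 0, 1, -0.06, -0.58, -0.37, 0, 0, 0, 1]'

```text
clock: 1.35
position: [0.2735, -0.1598, 0.2672]
ee_rot: [0.093, 0.701, 0.093, -0.701]
contact_force: [1.1, -0.5, 0.9]
width: 0.0853
```

Emit:
carry_out --deltas '[-0.06, -0.58, -0.37, 0, 0, 0, 1, -0.06, -0.58, -0.37, 0, 0, 0, 1, -0.06, -0.58, -0.37, 0, 0, 0, 1, -0.06, -0.58, -0.37, 0, 0, 0, 1, -0.06, -0.58, -0.37, 0, 0, 0, 1, -0.06, -0.58, -0.37, 0, 0, 0, 1, -0.06, -0.58, -0.37, 0, 0, 0, 1, -0.06, -0.58, -0.37, 0, 0, 0, 1, -0.06, -0.58, -0.37, 0, 0, 0, 1, 0, 0, 0, 0, 0, 0, 1]'

```text
clock: 2.6
position: [0.3852, 0.1953, 0.2992]
ee_rot: [-0.094, -0.701, -0.095, 0.701]
contact_force: [-0.7, -0.9, 0.2]
width: 0.0853
```

```bash
cat > shot.py <<'E'
import sys
from h import *
from rig import readout, eyes
def shot(n,tag):
    d=eyes.get_image(n);cv2.imwrite(f"pics/{tag}.png",d["color"][:,:,::-1]);np.savez(f"{tag}.npz",**d);return d
def st():
    s=readout.get_state();y=rot(s["ee_rot"]).apply([0,1,0])
    x=rot(s["ee_rot"]).apply([1,0,0])
    print("t",s["clock"],"pos",s["position"],"yaw",np.degrees(np.arctan2(y[1],y[0])),"down",x,"q6",s["qpos"][5],"F",s["contact_force"],"w",s["width"]);return s
if __name__=="__main__":
    st();d=shot(sys.argv[1],sys.argv[2]);print(d["mtx"],d["origin"],d["orientation"])
E
python3 shot.py wrist w1
```

```text
t 2.6 pos [0.3852 0.1953 0.2992] yaw -74.67072292127719 down [-0.0006  0.0005 -1.    ] q6 1.6104938126741128 F [-0.6555 -0.8777  0.1696] w 0.08528124386078514
[[337.1399   0.     316.2262]
 [  0.     337.1399 241.5576]
 [  0.       0.       1.    ]] [0.4678 0.2173 0.4414] [ 0.132   0.7841 -0.598  -0.101 ]
```

View pics/w1.png

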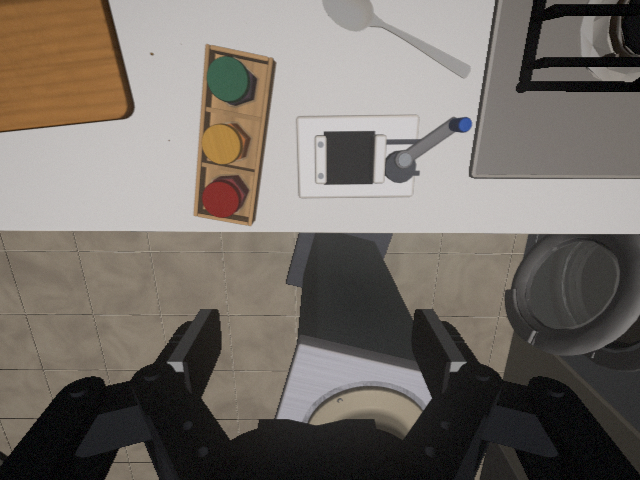

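The wrist view is sharp: tray at left (red cap about (223,197)), clamp board (297–416, 115–197), blue knob at (461,124). I'll zoom in for the jar's turn and the clamp's corners.

```bash
python3 - <<'E'
from h import *
I=cv2.imread("pics/w1.png")
a=cv2.resize(I[165:235,185:275],None,fx=8,fy=8,interpolation=cv2.INTER_CUBIC);cv2.imwrite("pics/w1jar.png",a)
b=cv2.resize(I[105:205,285:485],None,fx=4,fy=4,interpolation=cv2.INTER_CUBIC);cv2.imwrite("pics/w1cl.png",b)
E
```

```text
(no output)
```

View pics/w1jar.png

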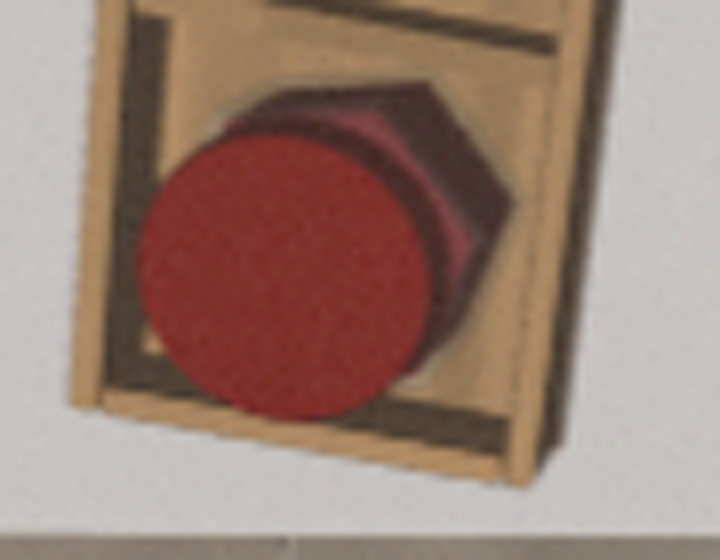

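View pics/w1cl.png

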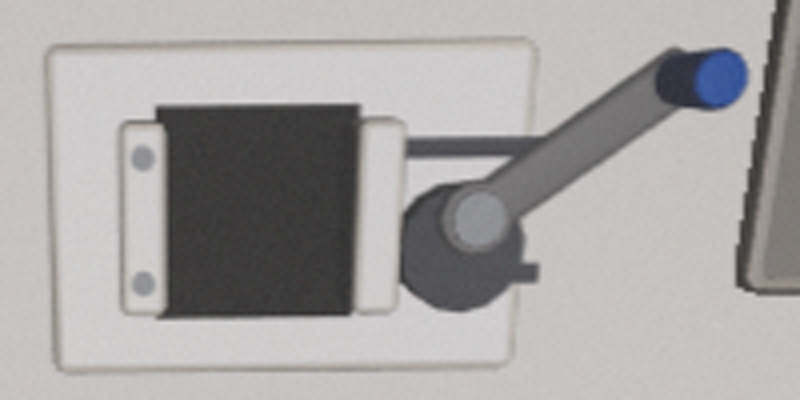

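```bash
python3 - <<'E'
from h import *
d=dict(np.load("w1.npz"));P=cloud(d)
j=np.array([[428,82],[513,208],[285,93],[425,372]])/8+[185,165]-.44
w=ray(d,j,.005)[:,:2]
for a,b in [(0,1),(2,0),(1,3)]:
    e=w[b]-w[a];print("edge",np.linalg.norm(e),np.degrees(np.arctan2(e[1],e[0]))%60)
c,s,m=blob(mask(d,(170,8),110,90,(195,170,250,220)))
ct=cv2.findContours(m,0,1)[0][0];el=cv2.fitEllipse(ct);print("cap",el)
cap=ray(d,el[0],.065)[0];print(cap, "cloud",np.nanmedian(P[m>0],0))
hx=w[:2];print("corner dist from cap centre",np.linalg.norm(hx-cap[:2],axis=1),np.degrees(np.arctan2(*(hx-cap[:2]).T[::-1]))%60)
# clamp
c=np.array([[47,45],[537,38],[512,366],[59,371]])/4+[285,105]-.375
w=ray(d,c,.014)[:,:2];print("board",w,np.linalg.norm(np.roll(w,-1,0)-w,axis=1))
mm=np.array([[50,60],[50,-88],[-50,-88],[-50,60]])/1e3
# jaw: fixed jaw top face inner edge z=.036
jw=ray(d,np.array([[166,122],[167,312],[123,123],[124,313],[361,120],[352,312]])/4+[285,105]-.375,.036)[:,:2];print("jaw",jw,np.linalg.norm(jw[1]-jw[0]))
A=mm-mm.mean(0);B=w-w.mean(0);U,S,V=np.linalg.svd(A.T@B);Rm=(U@V).T
o=w.mean(0)-Rm@mm.mean(0);print("yaw",np.degrees(np.arctan2(Rm[1,0],Rm[0,0])),o,1e3*(w-(mm@Rm.T+o)))
print("jaw in clamp",(jw-o)@Rm)
kc,s,m=blob(mask(d,(105,130),110,60,(445,110,485,140)));print(kc,s)
kt=ray(d,np.array([723,78])/4+[285,105]-.375,.067)[0];print("knob top",kt,"in clamp",Rm.T@(kt[:2]-o),"r",np.linalg.norm(Rm.T@(kt[:2]-o)-[0,-.067]))
pv=ray(d,np.array([476,219])/4+[285,105]-.375,.045)[0];print("pivot",pv,Rm.T@(pv[:2]-o))
print("heights pivot",P[int(105+219/4),int(285+476/4)],"knob",P[int(105+78/4),int(285+723/4)],"jaw",P[int(105+220/4),int(285+145/4)],"mat",P[int(105+220/4),int(285+250/4)],"board",P[int(105+220/4),int(285+85/4)])
print("circ axis",Rm@[0,-.067]+o,"knob open/shut",Rm@[.045,-.115]+o,Rm@[-.045,-.115]+o)
# tray top corners
I=0
E
```

```text
edge 0.023738384843786656 46.51689602186198
edge 0.02315249219966268 49.668824423589655
edge 0.031934265929309126 44.40168945938785
cap ((219.97598266601562, 199.2570037841797), (33.89216613769531, 37.46342468261719), 126.36143493652344)
[0.3618 0.3015 0.065 ] cloud [0.3615 0.3019 0.064 ]
corner dist from cap centre [0.021  0.0211] [50.6612 41.9499]
board [[0.4709 0.2429]
 [0.5112 0.1032]
 [0.4168 0.0755]
 [0.3769 0.2151]] [0.1454 0.0984 0.1452 0.0981]
jaw [[0.4597 0.2036]
 [0.4075 0.1884]
 [0.4562 0.2154]
 [0.4038 0.2007]
 [0.475  0.1498]
 [0.4222 0.1349]] 0.05438314951068454
yaw 16.16221525655135 [0.4401 0.1726] [[-0.477  -1.276 ]
 [-1.3663  1.2207]
 [ 0.3091  1.3106]
 [ 1.5343 -1.2554]]
jaw in clamp [[ 0.0275  0.0243]
 [-0.0269  0.0242]
 [ 0.0274  0.0366]
 [-0.027   0.0371]
 [ 0.0272 -0.0316]
 [-0.0277 -0.0313]]
[464.2414 124.2966] [458 118  13  14 145]
knob top [0.5095 0.0668 0.067 ] in clamp [ 0.0373 -0.1209] r 0.06555528439215114
pivot [0.4579 0.1108 0.045 ] [-0.0001 -0.0643]
heights pivot [0.4582 0.1091 0.0395] knob [0.5096 0.067  0.0664] jaw [0.4313 0.2017 0.036 ] mat [0.4378 0.1698 0.0138] board [0.4243 0.2188 0.0125]
circ axis [0.4587 0.1083] knob open/shut [0.5153 0.0747] [0.4288 0.0496]
```

Emit:
carry_out --deltas '[0.62, -0.52, 0.33, 0, 0, 0, 1, 0.62, -0.52, 0.33, 0, 0, 0, 1, 0.62, -0.52, 0.33, 0, 0, 0, 1, 0.62, -0.52, 0.33, 0, 0, 0, 1, 0, 0, 0, 0.87, 0, 0, 1, 0, 0, 0, 0.87, 0, 0, 1, 0, 0, 0, 0.87, 0, 0, 1, 0, 0, 0, 0, 0, 0, 1]'

```text
clock: 3.65
position: [0.2755, 0.2918, 0.1508]
ee_rot: [-0.029, -0.706, -0.028, 0.707]
contact_force: [0.3, -0.1, -0.1]
width: 0.0857
```

```bash
python3 shot.py wrist w2
```

```text
t 3.65 pos [0.2755 0.2918 0.1508] yaw -85.34741059490045 down [-0.0003 -0.0009 -1.    ] q6 2.1306206546703628 F [ 0.3091 -0.0631 -0.0892] w 0.08568527337291758
[[337.1399   0.     316.2262]
 [  0.     337.1399 241.5576]
 [  0.       0.       1.    ]] [0.3608 0.2985 0.293 ] [ 0.1224  0.725  -0.6684 -0.1123]
```

View pics/w2.png

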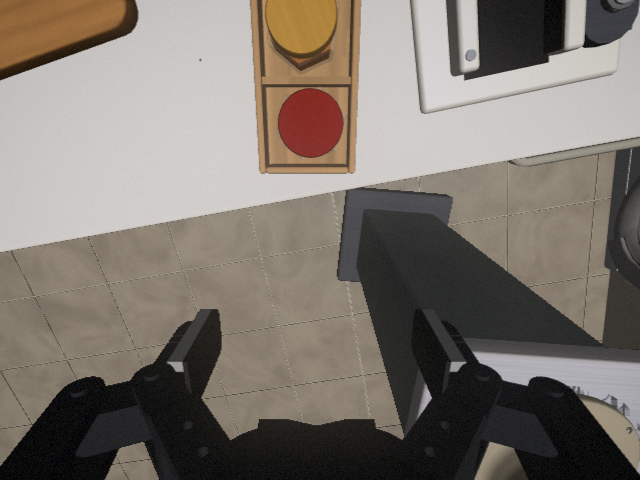

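Emit:
carry_out --deltas '[-0.09, 0.42, -0.47, 0, 0, 0, 1, -0.09, 0.42, -0.47, 0, 0, 0, 1, 0, 0, 0, 0, 0, 0, 1]'

```text
clock: 4.08
position: [0.3382, 0.2461, 0.1621]
ee_rot: [0.028, 0.707, 0.028, -0.706]
contact_force: [-0.2, 0.3, 0.1]
width: 0.0856
```

```bash
python3 shot.py wrist w3; python3 - <<'E'
from h import *
d=dict(np.load("w2.npz"))
c,s,m=blob(mask(d,(170,8),110,70,(260,75,360,170)))
el=cv2.fitEllipse(cv2.findContours(m,0,1)[0][0]);print(el,ray(d,el[0],.065))
d=dict(np.load("w3.npz"))
c,s,m=blob(mask(d,(170,8),150,90,(160,75,360,230)))
el=cv2.fitEllipse(cv2.findContours(m,0,1)[0][0]);print(el,ray(d,el[0],.065))
x,y=int(c[0]),int(c[1]);print(x,y)
I=cv2.imread("pics/w3.png");cv2.imwrite("pics/w3j.png",cv2.resize(I[y-60:y+40,x-50:x+70],None,fx=6,fy=6,interpolation=cv2.INTER_CUBIC))
E
```

```text
t 4.075 pos [0.3382 0.2461 0.1621] yaw -85.50075584649647 down [ 0.0019  0.     -1.    ] q6 1.9558551157687973 F [-0.2257  0.2772  0.1338] w 0.08559959440116906
[[337.1399   0.     316.2262]
 [  0.     337.1399 241.5576]
 [  0.       0.       1.    ]] [0.4231 0.2525 0.3045] [ 0.1212  0.7243 -0.6695 -0.112 ]
((310.0465087890625, 122.48611450195312), (64.05209350585938, 68.15182495117188), 178.22962951660156) [[0.3618 0.3024 0.065 ]]
((241.58978271484375, 206.75148010253906), (49.45096206665039, 56.8768196105957), 103.28230285644531) [[0.3633 0.3021 0.065 ]]
241 206
```

View pics/w3j.png

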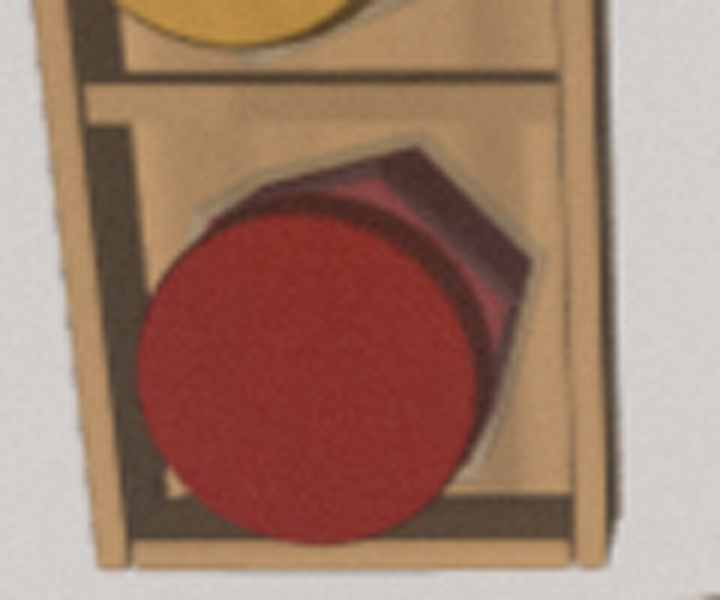

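```bash
python3 - <<'E'
from h import *
d=dict(np.load("w3.npz"))
for nm,j,z in [("glass",[[424,135],[547,255],[205,212],[478,470]],.005),("jam",[[415,148],[530,265],[262,190],[482,420]],.008),("jamtop",[[380,180],[512,303]],.043)]:
    w=ray(d,np.array(j)/6+[191,146]-.42,z)[:,:2];print(nm)
    for a,b in [(0,1),(2,0),(1,3)][:1 if len(j)==2 else 3]:
        e=w[b]-w[a];print(np.linalg.norm(e),np.degrees(np.arctan2(e[1],e[0]))%60)
    h=w[:2]-[.362,.302];print(np.linalg.norm(h,axis=1),np.degrees(np.arctan2(h[:,1],h[:,0])))
E
```

```text
glass
0.02465103049070681 49.18050589154481
0.034730004832731434 53.26442170285226
0.035173667828174646 45.04518037830533
[0.0227 0.0239] [-11.2442 -75.1482]
jam
0.02333558009288543 47.8078577861543
0.023373399871379878 49.43584935191045
0.024866325973455436 45.50406703326553
[0.021  0.0215] [ -9.9409 -76.5597]
jamtop
0.022778393545351133 50.15189396305334
[0.0216 0.0231] [-12.5094 -73.7708]
```

Emit:
carry_out --deltas '[0, -0.45, -0.24, 0, 0, 0, 1, 0, -0.45, -0.23, 0, 0, 0, 1, 0.3, 0, 0, 0, 0, 0, 1, 0.5, 0, 0, 0, 0, 0, 1, 0.5, 0, 0, 0, 0, 0, 1, 0.4, 0, 0, 0, 0, 0, 1, 0, 0, 0, 0, 0, 0, 1]'

```text
clock: 5.0
position: [0.3572, 0.3027, 0.0581]
ee_rot: [-0.03, -0.705, -0.028, 0.708]
contact_force: [0.1, 0.7, -0.0]
width: 0.0854
```

```bash
python3 shot.py wrist w4
```

```text
t 5.0 pos [0.3572 0.3027 0.0581] yaw -85.26661979945202 down [-0.0049 -0.0027 -1.    ] q6 2.0420679903006542 F [ 0.0766  0.6978 -0.0143] w 0.08535712097780908
[[337.1399   0.     316.2262]
 [  0.     337.1399 241.5576]
 [  0.       0.       1.    ]] [0.443  0.3098 0.1999] [ 0.1247  0.7251 -0.6677 -0.1133]
```

View pics/w4.png

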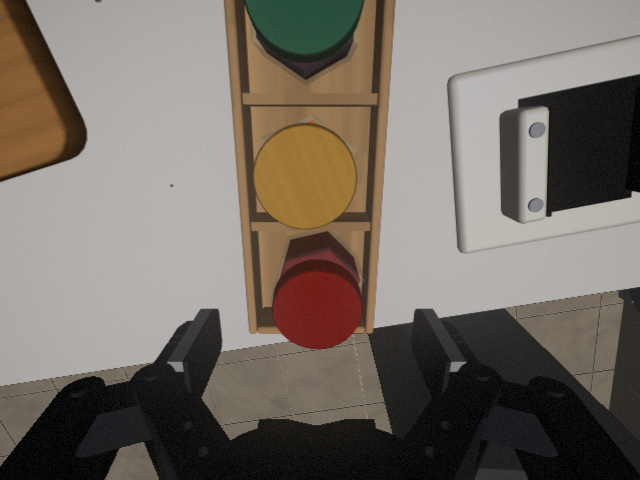

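Emit:
carry_out --deltas '[0.15, 0, -0.08, 0, 0, 0, 1, 0, 0, 0, 0, 0, 0, 1]'

```text
clock: 5.3
position: [0.3651, 0.3041, 0.0509]
ee_rot: [0.029, 0.707, 0.029, -0.706]
contact_force: [-0.2, -0.3, 0.5]
width: 0.0851
```

Emit:
carry_out --deltas '[0.03, 0.02, 0.04, 0, 0, 0, 1, 0, 0, 0, 0, 0, 0, -1, 0, 0, 0, 0, 0, 0, -1, 0, 0, 0, 0, 0, 0, -1, 0, 0, 0, 0, 0, 0, -1, 0, 0, 0, 0, 0, 0, -1]' --newtons 50

```text
clock: 6.05
position: [0.3624, 0.3026, 0.0494]
ee_rot: [0.029, 0.707, 0.029, -0.706]
contact_force: [-1.4, -0.7, 5.2]
width: 0.0408
```

```bash
python3 shot.py wrist w5
```

```text
t 6.05 pos [0.3624 0.3026 0.0494] yaw -85.3228212251936 down [ 0.0004  0.0002 -1.    ] q6 2.037406643251728 F [-1.4046 -0.7146  5.2225] w 0.040785986439168524
[[337.1399   0.     316.2262]
 [  0.     337.1399 241.5576]
 [  0.       0.       1.    ]] [0.4475 0.3091 0.1917] [ 0.1218  0.7252 -0.6683 -0.1124]
```

View pics/w5.png

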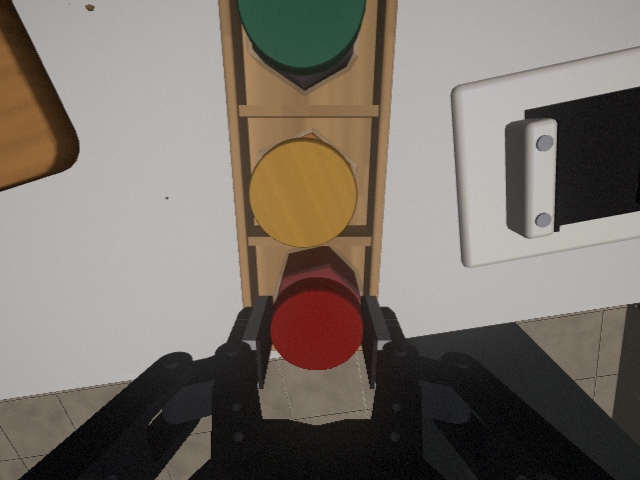

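Emit:
carry_out --deltas '[-0.3, 0, 0, 0, 0, 0, -1, -0.5, 0, 0, 0, 0, 0, -1, -0.3, 0, 0, 0, 0, 0, -1, 0, 0, 0, 0, 0, 0, -1]'

```text
clock: 6.6
position: [0.363, 0.303, 0.1157]
ee_rot: [0.028, 0.707, 0.029, -0.706]
contact_force: [-0.5, 0.0, -2.8]
width: 0.0411
```

Emit:
carry_out --deltas '[0, 0.3, -0.15, 0, 0, 0, -1, 0, 0.5, -0.25, 0, 0, 0, -1, 0, 0.6, -0.28, 0, 0, 0, -1, 0, 0.6, -0.28, 0, 0, 0, -1, 0, 0.32, -0.17, 0, 0, 0, -1, 0, 0, 0, 0, 0, 0, -1]'

```text
clock: 7.35
position: [0.4412, 0.168, 0.1136]
ee_rot: [-0.028, -0.706, -0.028, 0.707]
contact_force: [-1.1, 0.9, -1.1]
width: 0.0406
```

Emit:
carry_out --deltas '[0, 0, 0, -0.88, 0, 0, -1, 0, 0, 0, -0.88, 0, 0, -1, 0, 0, 0, -0.88, 0, 0, -1, 0, 0, 0, -0.88, 0, 0, -1, 0, 0, 0, -0.88, 0, 0, -1, 0, 0, 0, -0.88, 0, 0, -1, 0, 0, 0, -0.88, 0, 0, -1, 0, 0, 0, -0.88, 0, 0, -1, 0, 0, 0, 0, 0, 0, -1]'

```text
clock: 8.48
position: [0.44, 0.1699, 0.1141]
ee_rot: [-0.2, -0.678, -0.2, 0.679]
contact_force: [0.4, 0.2, -1.3]
width: 0.0409
```

```bash
python3 shot.py wrist w6; python3 shot.py scene s6
```

```text
t 8.475 pos [0.44   0.1699 0.1141] yaw -57.15663734606376 down [-0.0019 -0.0001 -1.    ] q6 1.2179593543686595 F [ 0.3829  0.1786 -1.295 ] w 0.04088479548946423
[[337.1399   0.     316.2262]
 [  0.     337.1399 241.5576]
 [  0.       0.       1.    ]] [0.5122 0.2155 0.2562] [ 0.1463  0.8659 -0.4716 -0.0801]
t 8.525 pos [0.4402 0.1698 0.1142] yaw -57.1820278220188 down [-0.0016 -0.0001 -1.    ] q6 1.2181956569162353 F [-0.0665  0.5698 -1.6693] w 0.04061125966106713
[[470.8376   0.     319.9016]
 [  0.     470.8376 236.5627]
 [  0.       0.       1.    ]] [ 0.1394 -0.4411  0.4864] [-0.4974  0.8305 -0.2139  0.1309]
```

View pics/w6.png

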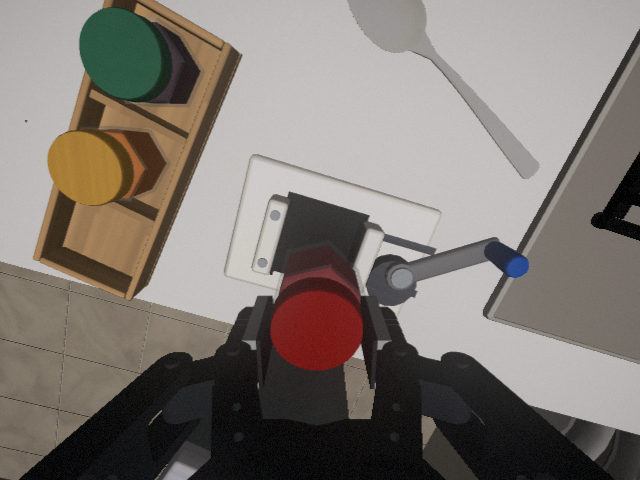

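View pics/s6.png

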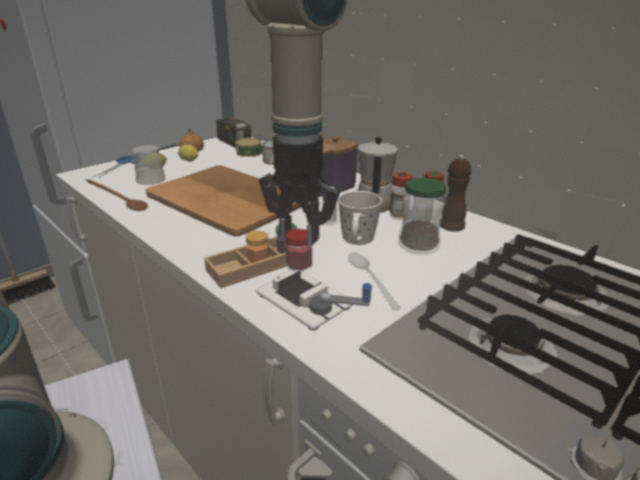

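```bash
python3 - <<'E'
from h import *
I=cv2.imread("pics/w6.png");a=cv2.convertScaleAbs(I[225:325,255:395],alpha=1.8,beta=20);cv2.imwrite("pics/w6j.png",cv2.resize(a,None,fx=5.7,fy=5.7,interpolation=cv2.INTER_CUBIC))
E
```

```text
(no output)
```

View pics/w6j.png

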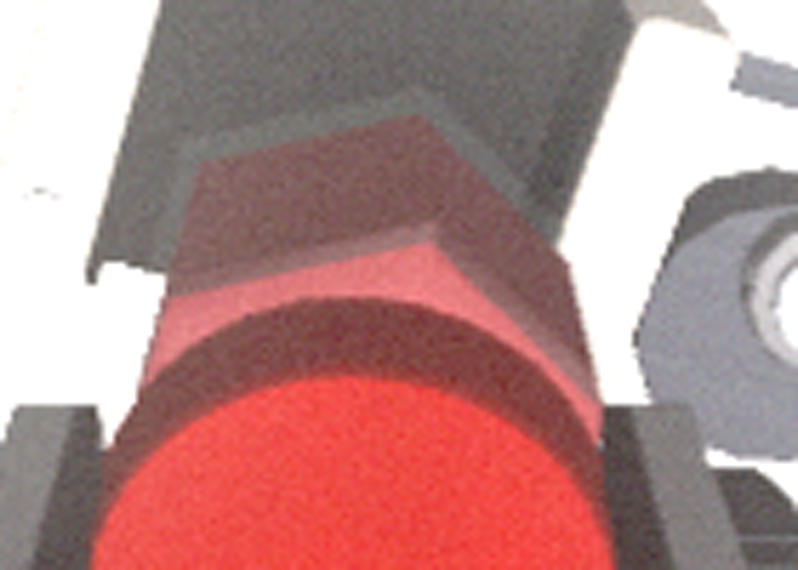

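```bash
python3 - <<'E'
from h import *
d=dict(np.load("w6.npz"));zb=.0697
for j,z in [([[200,160],[420,118],[570,262]],zb+.003),([[190,142],[422,90],[525,190]],zb),([[170,300],[435,235],[600,395]],zb+.040)]:
    w=ray(d,np.array(j)/5.7+[255,225]-.41,z)[:,:2]
    for a,b in [(0,1),(1,2)]:
        e=w[b]-w[a];print(np.linalg.norm(e),np.degrees(np.arctan2(e[1],e[0]))%60)
    h=w[1]-[.4401,.1698];print("corner",np.linalg.norm(h),np.degrees(np.arctan2(h[1],h[0]))%60)
E
```

```text
0.022908841144518046 14.361825532824575
0.022463067118328437 17.614591499151416
corner 0.02059793546794342 11.502333849947103
0.024638197874839382 16.23551418570171
0.015520824704758395 17.449132883939413
corner 0.022541930907318663 12.662148898619863
0.022903239094294214 17.838445963720524
0.020588028782982888 16.798862220033328
corner 0.023462925859491297 14.246494323968625
```

Emit:
carry_out --deltas '[0.3, 0, 0, 0, 0, 0, -1, 0.4, 0, 0, 0, 0, 0, -1, 0.2, 0, 0, 0, 0, 0, -1, 0, 0, 0, 0, 0, 0, -1]'

```text
clock: 9.07
position: [0.4405, 0.1692, 0.0602]
ee_rot: [-0.2, -0.678, -0.2, 0.679]
contact_force: [-0.7, -0.1, -1.9]
width: 0.0409
```

Emit:
carry_out --deltas '[0.04, 0, 0, 0, 0, 0, -1, 0, 0, 0, 0, 0, 0, -1]'

```text
clock: 9.32
position: [0.4418, 0.1694, 0.0591]
ee_rot: [0.2, 0.679, 0.2, -0.678]
contact_force: [0.2, -0.3, -1.2]
width: 0.0411
```

Emit:
carry_out --deltas '[0.03, 0, 0, 0, 0, 0, -1, 0, 0, 0, 0, 0, 0, -1]'

```text
clock: 9.57
position: [0.4421, 0.1694, 0.0584]
ee_rot: [0.2, 0.679, 0.2, -0.677]
contact_force: [-1.0, -1.8, 8.5]
width: 0.0409
```

Emit:
carry_out --deltas '[0, 0, 0, 0, 0, 0, -0.4, 0, 0, 0, 0, 0, 0, 0.1, 0, 0, 0, 0, 0, 0, 0.6, 0, 0, 0, 0, 0, 0, 1, 0, 0, 0, 0, 0, 0, 1, 0, 0, 0, 0, 0, 0, 1, -0.3, 0, 0, 0, 0, 0, 1, -0.5, 0, 0, 0, 0, 0, 1, -0.5, 0, 0, 0, 0, 0, 1, 0, 0, 0, 0, 0, 0, 1]'

```text
clock: 10.82
position: [0.4429, 0.1697, 0.1367]
ee_rot: [0.2, 0.68, 0.2, -0.676]
contact_force: [1.0, 0.2, -0.7]
width: 0.0853
```

```bash
python3 shot.py wrist w7;python3 shot.py top t7
```

```text
t 10.825 pos [0.4429 0.1697 0.1367] yaw -57.16228061509861 down [ 0.0052  0.0011 -1.    ] q6 1.2167828031845944 F [ 0.9982  0.2028 -0.7263] w 0.08531674687304773
[[337.1399   0.     316.2262]
 [  0.     337.1399 241.5576]
 [  0.       0.       1.    ]] [0.5141 0.2151 0.2793] [ 0.1441  0.8662 -0.4721 -0.0773]
t 10.875 pos [0.4417 0.1694 0.1352] yaw -57.16315805368759 down [ 0.002   0.0003 -1.    ] q6 1.2167961446553759 F [ 0.1818 -0.058  -0.5838] w 0.08557067486644625
[[492.9033   0.     319.7367]
 [  0.     492.9033 244.7422]
 [  0.       0.       1.    ]] [0.3548 0.2322 0.9157] [ 0.0505 -0.6996  0.7104 -0.058 ]
```

View pics/w7.png

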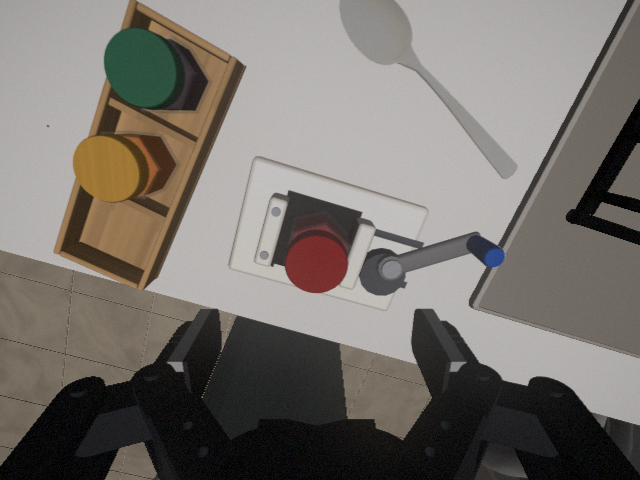

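The jar stands square between the jaws (cap at (317,261)), and the other jars are in place. Now the knob.

```bash
python3 - <<'E'
from h import *
d=dict(np.load("w7.npz"))
c,s,m=blob(mask(d,(170,8),150,90,(270,220,370,300)))
el=cv2.fitEllipse(cv2.findContours(m,0,1)[0][0]);print(el,ray(d,el[0],.074))
I=d["color"][225:275,460:520,::-1];cv2.imwrite("pics/w7k.png",cv2.resize(I,None,fx=8,fy=8,interpolation=cv2.INTER_CUBIC))
t=dict(np.load("t7.npz"));
for z in(.067,):
  print(ray(d,[494.5,258],z))
E
```

```text
((316.1646423339844, 263.87908935546875), (55.06083297729492, 59.48005294799805), 89.04098510742188) [[0.4425 0.1684 0.074 ]]
[[0.5091 0.0676 0.067 ]]
```

View pics/w7k.png

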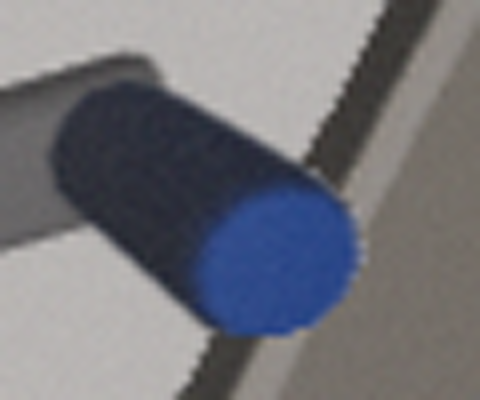

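Emit:
carry_out --deltas '[0, 0.5, 0, -1, 0, 0, 1, 0, 0.8, 0, 0, 0, 0, 1, 0, 0.72, 0, 0, 0, 0, 1, 0, 0, 0, -1, 0, 0, 1, 0, 0, 0, -1, 0, 0, 1, 0, 0, 0, -1, 0, 0, 1, 0, 0, 0, -1, 0, 0, 1, 0, 0, 0, -1, 0, 0, 1, 0, 0, 0, -1, 0, 0, 1, 0, 0, 0, -1, 0, 0, 1]'

```text
clock: 12.18
position: [0.5109, 0.071, 0.1329]
ee_rot: [-0.379, -0.595, -0.38, 0.598]
contact_force: [-0.7, 0.7, -0.1]
width: 0.0851
```

Emit:
carry_out --deltas '[0, 0, 0, -1, 0, 0, 1, 0, 0, 0, -1, 0, 0, 1, 0, 0, 0, -1, 0, 0, 1, 0, 0, 0, -1, 0, 0, 1, 0, 0, 0, -1, 0, 0, 1, 0, 0, 0, -1, 0, 0, 1, 0, 0, 0, -1, 0, 0, 1, 0, 0, 0, -1, 0, 0, 1, 0, 0, 0, -1, 0, 0, 1, 0, 0, 0, -1, 0, 0, 1]'

```text
clock: 13.42
position: [0.5109, 0.071, 0.1329]
ee_rot: [0.56, 0.43, 0.562, -0.431]
contact_force: [-0.9, -0.0, -0.6]
width: 0.0849
```

Emit:
carry_out --deltas '[0, 0, 0, -1, 0, 0, 1, 0, 0, 0, -1, 0, 0, 1, 0, 0, 0, -1, 0, 0, 1, 0, 0, 0, -1, 0, 0, 1, 0, 0, 0, -1, 0, 0, 1, 0, 0, 0, -1, 0, 0, 1, 0, 0, 0, -1, 0, 0, 1, 0, 0, 0, -1, 0, 0, 1, 0, 0, 0, -1, 0, 0, 1, 0, 0, 0, 0, 0, 0, 1]'

```text
clock: 14.68
position: [0.5111, 0.071, 0.1331]
ee_rot: [0.665, 0.237, 0.667, -0.238]
contact_force: [-0.9, 1.3, 0.6]
width: 0.0854
```

```bash
python3 shot.py wrist w8; python3 - <<'E'
from h import *
d=dict(np.load("t7.npz"));P=cloud(d).reshape(-1,3)
for lo,hi in [((.40,-.1),(.62,.06)),((.5,.0),(.6,.14))]:
    k=np.all((P[:,:2]>lo)&(P[:,:2]<hi),1);print(np.nanpercentile(P[k,2],[50,90,99]))
E
```

```text
t 14.675 pos [0.5111 0.071  0.1331] yaw 50.786107981389556 down [-0.0031 -0.0001 -1.    ] q6 -0.8830734082033451 F [-0.9114  1.3409  0.5667] w 0.08540546949869189
[[337.1399   0.     316.2262]
 [  0.     337.1399 241.5576]
 [  0.       0.       1.    ]] [0.4468 0.1243 0.2756] [0.1496 0.8909 0.4231 0.0701]
[0.0049 0.5316 0.5507]
[0.5491 0.5739 0.5844]
```

View pics/w8.png

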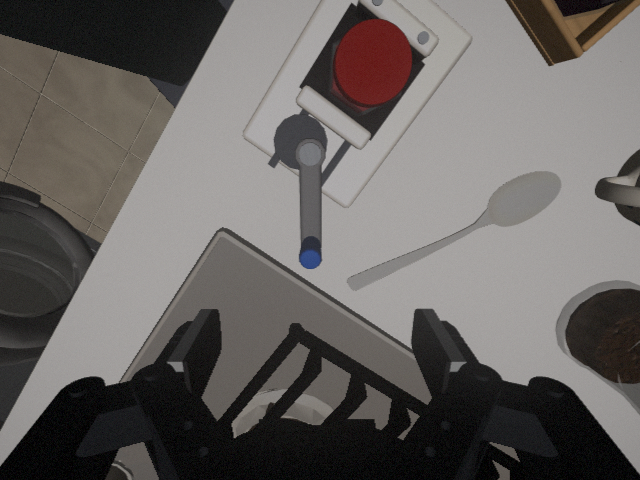

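```bash
python3 - <<'E'
from h import *
d=dict(np.load("top0.npz"));P=cloud(d).reshape(-1,3)
for lo,hi in [((.40,-.1),(.62,.03)),((.5,.03),(.6,.14)),((.5,-.03),(.6,.03))]:
    k=np.all((P[:,:2]>lo)&(P[:,:2]<hi),1);print(np.nanpercentile(P[k,2],[50,90,99]))
d=dict(np.load("w8.npz"))
c,s,m=blob(mask(d,(105,130),110,90,(290,240,330,275)));el=cv2.fitEllipse(cv2.findContours(m,0,1)[0][0]);print(c,el,ray(d,el[0],.067))
E
```

```text
[0.0055 0.0239 0.528 ]
[0.0655 0.5672 0.5822]
[0.0068 0.0263 0.0582]
[309.8232 258.836 ] ((309.83111572265625, 258.8484802246094), (18.15033721923828, 19.990154266357422), 90.2032699584961) [[0.509  0.0675 0.067 ]]
```

Emit:
carry_out --deltas '[0, -0.06, 0.01, 0, 0, 0, 1, 0.3, 0, 0, 0, 0, 0, 1, 0.5, 0, 0, 0, 0, 0, 1, 0.45, 0, 0, 0, 0, 0, 1, 0.18, 0, 0, 0, 0, 0, 1, 0, 0, 0, 0, 0, 0, 1]'

```text
clock: 15.48
position: [0.5099, 0.0677, 0.0485]
ee_rot: [0.666, 0.237, 0.667, -0.237]
contact_force: [-1.0, -0.1, -0.1]
width: 0.0857
```

```bash
python3 -c "
from shot import st;st()"
```

```text
t 15.475 pos [0.5099 0.0677 0.0485] yaw 50.811842571590596 down [-0.0013 -0.0001 -1.    ] q6 -0.889871722255139 F [-1.0414 -0.1126 -0.1188] w 0.08572635627900656
```

Emit:
carry_out --deltas '[0, 0, 0, 0, 0, 0, -1, 0, 0, 0, 0, 0, 0, -1, 0, 0, 0, 0, 0, 0, -1, 0, 0, 0, 0, 0, 0, -1, 0, 0, 0, 0, 0, 0, -1, 0, 0, 0, 0, 0, 0, -1]' --newtons 40

```text
clock: 16.23
position: [0.5104, 0.0676, 0.0494]
ee_rot: [0.666, 0.237, 0.666, -0.237]
contact_force: [-1.2, -0.7, 5.2]
width: 0.014
```

```bash
python3 shot.py wrist w9
```

```text
t 16.225 pos [0.5104 0.0676 0.0494] yaw 50.85442696633102 down [ 0.0005 -0.0006 -1.    ] q6 -0.8901105989031735 F [-1.2367 -0.7388  5.207 ] w 0.01396742302977038
[[337.1399   0.     316.2262]
 [  0.     337.1399 241.5576]
 [  0.       0.       1.    ]] [0.4456 0.1208 0.1915] [0.1505 0.8905 0.4234 0.0716]
```

View pics/w9.png

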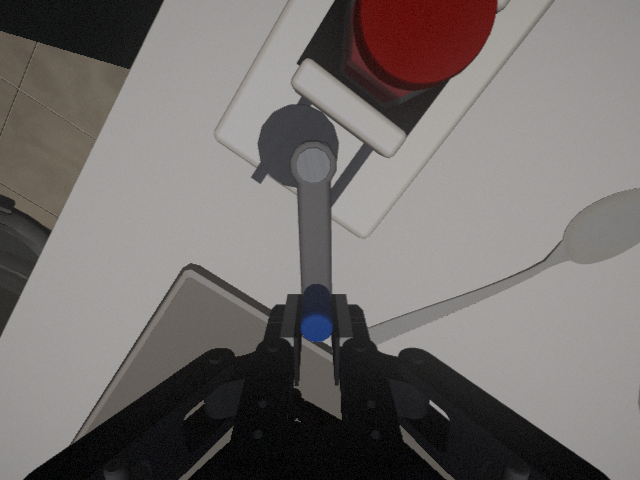

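Emit:
carry_out --deltas '[0, -0.077, -0.003, 1, 0, 0, -1, 0, -0.077, -0.003, 1, 0, 0, -1, 0, -0.077, -0.003, 1, 0, 0, -1, 0, -0.077, -0.003, 1, 0, 0, -1, 0, -0.077, -0.003, 1, 0, 0, -1, 0, -0.077, -0.003, 1, 0, 0, -1, 0, -0.077, -0.003, 1, 0, 0, -1]'

```text
clock: 17.15
position: [0.4862, 0.0481, 0.0495]
ee_rot: [0.59, 0.392, 0.588, -0.391]
contact_force: [0.5, -2.5, 2.8]
width: 0.0141
```

```bash
cat > lev.py <<'E'
from shot import *
s=st();a=np.array([.4586,.1089]);k=s["position"][:2]-a
print("r",np.linalg.norm(k),"ang",np.degrees(np.arctan2(k[1],k[0])),"lever rad est",np.radians(-30.6-np.degrees(np.arctan2(k[1],k[0]))),"yaw-90 vs ang",s["moment"])
E
python3 lev.py
```

```text
t 17.15 pos [0.4862 0.0481 0.0495] yaw 22.779743461254554 down [ 0.0035 -0.0013 -1.    ] q6 -0.43952118426622366 F [ 0.5251 -2.4806  2.7882] w 0.014106226097590118
r 0.06672084050036296 ang -65.60728170410184 lever rad est 0.6109923279097483 yaw-90 vs ang [-0.4509 -0.0818  0.1842]
```

Emit:
carry_out --deltas '[0, -0.077, -0.003, 1, 0, 0, -1, 0, -0.077, -0.003, 1, 0, 0, -1, 0, -0.077, -0.003, 1, 0, 0, -1, 0, -0.077, -0.003, 1, 0, 0, -1, 0, -0.077, -0.003, 1, 0, 0, -1, 0, -0.077, -0.003, 1, 0, 0, -1, 0, -0.077, -0.003, 1, 0, 0, -1, 0, -0.077, -0.003, 1, 0, 0, -1, 0, -0.077, -0.003, 1, 0, 0, -1]'

```text
clock: 18.27
position: [0.4447, 0.0428, 0.0495]
ee_rot: [-0.442, -0.553, -0.438, 0.554]
contact_force: [0.3, -11.3, 4.9]
width: 0.014
```

```bash
python3 lev.py
```

```text
t 18.275 pos [0.4447 0.0428 0.0495] yaw -13.096561336219745 down [ 0.0021 -0.0054 -1.    ] q6 0.1778025158230896 F [  0.3393 -11.3478   4.928 ] w 0.01399502329032847
r 0.06754200265278612 ang -101.83433204489332 lever rad est 1.2432736346422935 yaw-90 vs ang [-1.715   0.2092  0.1157]
```

Emit:
carry_out --deltas '[0, -0.077, 0.02, 1, 0, 0, -1, 0, -0.077, 0.005, 1, 0, 0, -1, 0, -0.077, -0.003, 1, 0, 0, -1, 0, -0.05, -0.003, 0.6, 0, 0, -1, 0, 0, 0, 0, 0, 0, -1]'

```text
clock: 18.9
position: [0.4295, 0.0475, 0.0494]
ee_rot: [0.37, 0.604, 0.365, -0.604]
contact_force: [1.4, -9.4, 3.0]
width: 0.0136
```

```bash
python3 lev.py; python3 shot.py wrist w10
```

```text
t 18.9 pos [0.4295 0.0475 0.0494] yaw -27.37181470924708 down [ 0.004  -0.0046 -1.    ] q6 0.43465292002635875 F [ 1.3861 -9.3947  2.971 ] w 0.01361291791040205
r 0.0679083630339486 ang -115.36375033516777 lever rad est 1.4794065296871246 yaw-90 vs ang [-1.4419 -0.1431  0.2619]
t 18.9 pos [0.4295 0.0475 0.0494] yaw -27.37181470924708 down [ 0.004  -0.0046 -1.    ] q6 0.43465292002635875 F [ 1.3861 -9.3947  2.971 ] w 0.01361291791040205
[[337.1399   0.     316.2262]
 [  0.     337.1399 241.5576]
 [  0.       0.       1.    ]] [0.4687 0.1231 0.1915] [ 0.1632  0.9578 -0.2337 -0.0367]
```

View pics/w10.png

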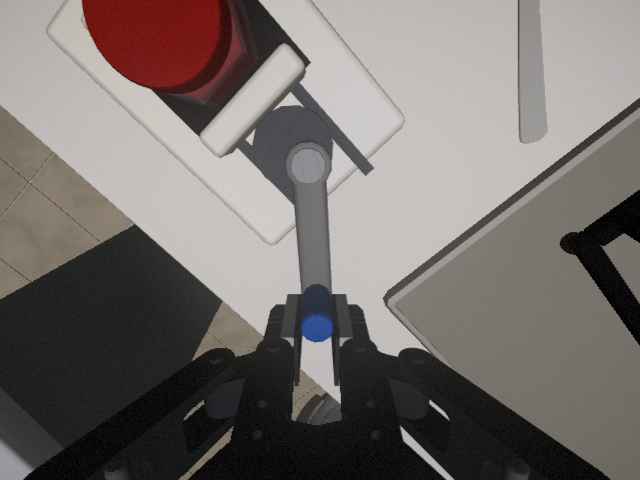

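Emit:
carry_out --deltas '[0, -0.05, 0.0, 0.5, 0, 0, -1, 0, 0, 0, 0, 0, 0, -1]'

```text
clock: 19.2
position: [0.4284, 0.0487, 0.0495]
ee_rot: [0.359, 0.612, 0.354, -0.609]
contact_force: [4.6, -10.3, 0.0]
width: 0.0139
```

```bash
python3 lev.py
```

```text
t 19.2 pos [0.4284 0.0487 0.0495] yaw -29.453864754295868 down [ 0.0069 -0.0048 -1.    ] q6 0.4735898688470013 F [  4.5986 -10.3246   0.0037] w 0.013944446121219884
r 0.06737639739014234 ang -116.61623896917988 lever rad est 1.5012665801944423 yaw-90 vs ang [-1.591  -0.5817 -0.0641]
```

Emit:
carry_out --deltas '[0, 0, 0, 0, 0, 0, 1, 0, 0, 0, 0, 0, 0, 1, 0, 0, 0, 0, 0, 0, 1, 0, 0, 0, 0, 0, 0, 1, -0.3, 0, 0, 0, 0, 0, 1, -0.5, 0, 0, 0, 0, 0, 1, -0.5, 0, 0, 0, 0, 0, 1, -0.2, 0, 0, 0, 0, 0, 1, 0, 0, 0, 0, 0, 0, 1]'

```text
clock: 20.32
position: [0.4252, 0.0512, 0.1392]
ee_rot: [0.356, 0.611, 0.356, -0.611]
contact_force: [-0.6, -0.6, -1.1]
width: 0.0854
```

```bash
python3 shot.py wrist w11
```

```text
t 20.325 pos [0.4252 0.0512 0.1392] yaw -29.556752942307902 down [ 0.0013 -0.0001 -1.    ] q6 0.4729567718149831 F [-0.5995 -0.646  -1.1247] w 0.08535542383048084
[[337.1399   0.     316.2262]
 [  0.     337.1399 241.5576]
 [  0.       0.       1.    ]] [0.4676 0.1245 0.2814] [ 0.1605  0.9535 -0.2517 -0.0416]
```

View pics/w11.png

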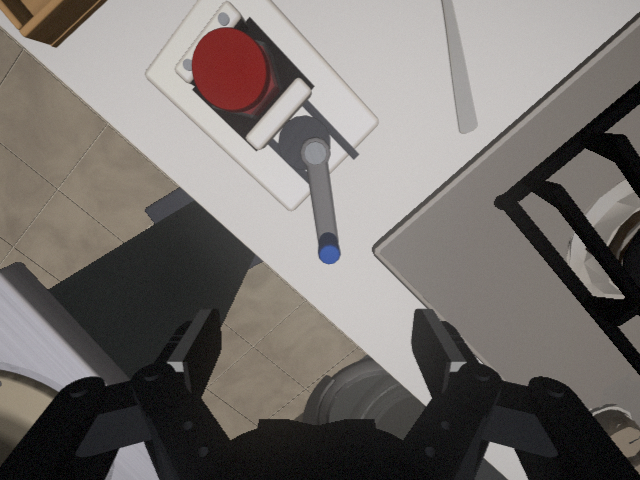

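```bash
python3 - <<'E'
from h import *
d=dict(np.load("w11.npz"))
c,s,m=blob(mask(d,(105,130),110,90,(310,235,350,270)));k=ray(d,c,.067)[0];a=np.array([.4586,.1089])
print("knob",k,np.linalg.norm(k[:2]-a),np.degrees(np.arctan2(*(k[:2]-a)[::-1])))
c,s,m=blob(mask(d,(170,8),150,90,(180,15,290,120)));el=cv2.fitEllipse(cv2.findContours(m,0,1)[0][0])
w=ray(d,el[0],.074)[0];print(el,"cap",w)
p=np.array([.4252,.0512]);D=w[:2]-p;y=np.radians(-29.56)
print("D",D,"tool dy,dz units",(D@[np.cos(y),np.sin(y)])/.06,(D@[np.sin(y),-np.cos(y)])/.06)
E
```

```text
knob [0.4344 0.0478 0.067 ] 0.0657459878159427 -111.5753461368462
((228.73056030273438, 68.482666015625), (71.76836395263672, 81.82073974609375), 160.98548889160156) cap [0.4403 0.1738 0.074 ]
D [0.0151 0.1226] tool dy,dz units -0.788904024489749 -1.902300720562397
```

Emit:
carry_out --deltas '[0, -0.17, -0.4, 0, 0, 0, 1, 0, -0.25, -0.6, 0, 0, 0, 1, 0, -0.25, -0.6, 0, 0, 0, 1, 0, -0.1, -0.3, 0, 0, 0, 1, 0.3, 0, 0, 0, 0, 0, 1, 0, 0, 0, 0, 0, 0, 1]'

```text
clock: 21.12
position: [0.4388, 0.1728, 0.1184]
ee_rot: [-0.355, -0.609, -0.357, 0.613]
contact_force: [0.2, 0.3, 0.6]
width: 0.0856
```

```bash
python3 shot.py wrist w12
```

```text
t 21.125 pos [0.4388 0.1728 0.1184] yaw -29.530270487315764 down [-0.006  -0.0015 -1.    ] q6 0.7430853964468923 F [0.2456 0.2666 0.5755] w 0.08556587975965936
[[337.1399   0.     316.2262]
 [  0.     337.1399 241.5576]
 [  0.       0.       1.    ]] [0.4822 0.2464 0.2603] [ 0.1621  0.9533 -0.2508 -0.0448]
```

View pics/w12.png

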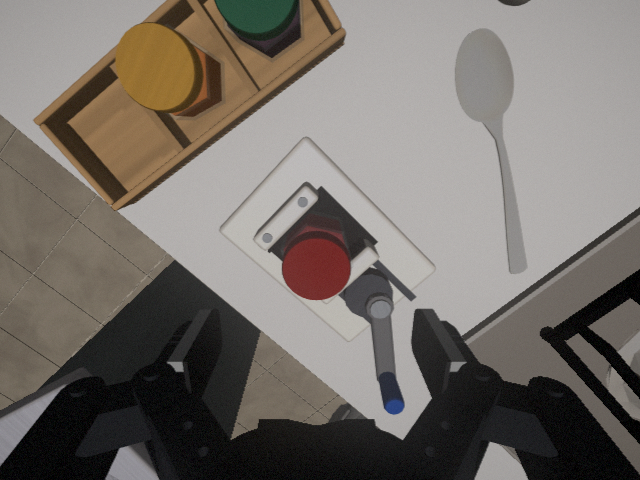

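```bash
python3 - <<'E'
from h import *
d=dict(np.load("w12.npz"))
c,s,m=blob(mask(d,(170,8),150,90,(270,220,370,305)));el=cv2.fitEllipse(cv2.findContours(m,0,1)[0][0])
print(el,ray(d,el[0],.074)[0])
c,s,m=blob(mask(d,(105,130),110,90,(370,380,420,420)));print(c,ray(d,c,.067)[0])
E
python3 -c "
from shot import st;st()"
```

```text
((316.4490966796875, 268.6200866699219), (59.623779296875, 64.88745880126953), 89.66557312011719) [0.4409 0.1747 0.074 ]
[394.1574 406.3056] [0.4348 0.0482 0.067 ]
t 21.175 pos [0.4397 0.1728 0.1193] yaw -29.55554852258588 down [-0.004  -0.0011 -1.    ] q6 0.7430832912035673 F [ 0.2472 -0.5318  0.2339] w 0.08552143924739723
```

The knob reads about 1.41 rad in two views. That passes the judged limit but isn't all the way over, probably because the fingers gave near the end. There is time, so I'll regrip the knob and press it further.

Emit:
carry_out --deltas '[0, 0.2, 0.4, 0, 0, 0, 1, 0, 0.3, 0.6, 0, 0, 0, 1, 0, 0.3, 0.6, 0, 0, 0, 1, 0, 0.15, 0.25, 0, 0, 0, 1, 0.3, 0, 0, 0, 0, 0, 1, 0.5, 0, 0, 0, 0, 0, 1, 0.36, 0, 0, 0, 0, 0, 1, 0, 0, 0, 0, 0, 0, 1]'

```text
clock: 22.18
position: [0.4345, 0.0481, 0.0503]
ee_rot: [-0.355, -0.61, -0.356, 0.612]
contact_force: [-0.4, -0.1, -0.7]
width: 0.0856
```

Emit:
carry_out --deltas '[0, 0, 0, 0, 0, 0, -1, 0, 0, 0, 0, 0, 0, -1, 0, 0, 0, 0, 0, 0, -1, 0, 0, 0, 0, 0, 0, -1, 0, 0, 0, 0, 0, 0, -1]' --newtons 80

```text
clock: 22.8
position: [0.436, 0.0485, 0.052]
ee_rot: [0.356, 0.611, 0.356, -0.611]
contact_force: [-2.0, 0.3, 5.9]
width: 0.0116
```

Emit:
carry_out --deltas '[0, -0.08, 0, 0.5, 0, 0, -1, 0, -0.08, 0, 0.5, 0, 0, -1, 0, 0, 0, 0, 0, 0, -1]'

```text
clock: 23.18
position: [0.4316, 0.0504, 0.0522]
ee_rot: [0.338, 0.624, 0.332, -0.621]
contact_force: [4.8, -11.5, -2.7]
width: 0.0118
```

```bash
python3 lev.py; python3 shot.py wrist w13;python3 - <<'E'
from h import *
d=dict(np.load("w13.npz"))
c,s,m=blob(mask(d,(105,130),110,90,(280,290,360,350)));print(c,ray(d,c,.067)[0])
E
```

```text
t 23.175 pos [0.4316 0.0504 0.0522] yaw -33.39146212979329 down [ 0.0083 -0.0058 -0.9999] q6 0.5485749680873668 F [  4.8296 -11.5182  -2.6984] w 0.011816810236641532
r 0.06440263550073627 ang -114.8125152409928 lever rad est 1.4697856623412302 yaw-90 vs ang [-1.7686 -0.7783 -0.085 ]
t 23.175 pos [0.4316 0.0504 0.0522] yaw -33.39146212979329 down [ 0.0083 -0.0058 -0.9999] q6 0.5485749680873668 F [  4.8296 -11.5182  -2.6984] w 0.011816810236641532
[[337.1399   0.     316.2262]
 [  0.     337.1399 241.5576]
 [  0.       0.       1.    ]] [0.4778 0.1216 0.1944] [ 0.1607  0.9443 -0.2841 -0.0428]
[316.5374 330.6324] [0.4319 0.0493 0.067 ]
```

View pics/w13.png

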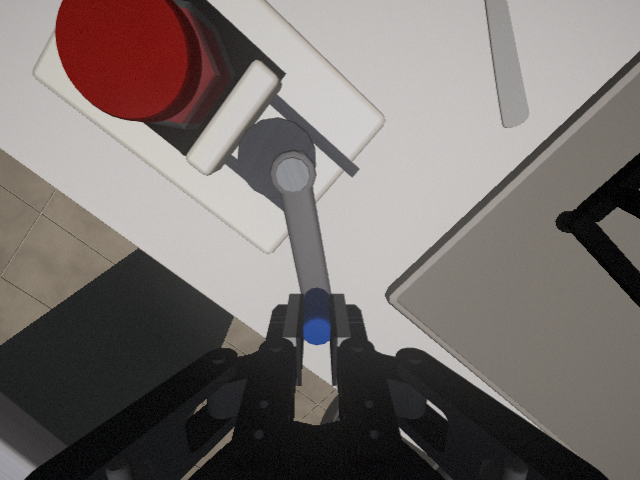

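Emit:
carry_out --deltas '[0, -0.04, 0, 0, 0, 0, -1, 0, 0, 0, 0, 0, 0, -1]'

```text
clock: 23.48
position: [0.4311, 0.0508, 0.0523]
ee_rot: [0.34, 0.624, 0.331, -0.62]
contact_force: [7.8, -14.8, -4.3]
width: 0.0119
```

Emit:
carry_out --deltas '[0, 0.04, 0, 0, 0, 0, 1, 0, 0, 0, 0, 0, 0, 1, 0, 0, 0, 0, 0, 0, 1, 0, 0, 0, 0, 0, 0, 1, -0.3, 0, 0, 0, 0, 0, 1, -0.5, 0, 0, 0, 0, 0, 1, -0.35, 0, 0, 0, 0, 0, 1, 0, 0, 0, 0, 0, 0, 1]'

```text
clock: 24.48
position: [0.4286, 0.0534, 0.1215]
ee_rot: [0.335, 0.624, 0.334, -0.622]
contact_force: [0.5, -0.8, -0.0]
width: 0.0858
```

```bash
python3 lev.py; python3 shot.py wrist w14;python3 - <<'E'
from h import *
d=dict(np.load("w14.npz"))
c,s,m=blob(mask(d,(105,130),110,90));k=ray(d,c,.067)[0];print(c,k,"chord from start",np.linalg.norm(k[:2]-[.509,.0676]))
E
```

```text
t 24.475 pos [0.4286 0.0534 0.1215] yaw -33.54833709363932 down [ 0.0037 -0.0001 -1.    ] q6 0.5481619839120584 F [ 0.4658 -0.8008 -0.0007] w 0.08584748000933146
r 0.0630560046503084 ang -118.41257664878326 lever rad est 1.532618587181156 yaw-90 vs ang [-0.0235  0.0287 -0.0079]
t 24.475 pos [0.4286 0.0534 0.1215] yaw -33.54833709363932 down [ 0.0037 -0.0001 -1.    ] q6 0.5481619839120584 F [ 0.4658 -0.8008 -0.0007] w 0.08584748000933146
[[337.1399   0.     316.2262]
 [  0.     337.1399 241.5576]
 [  0.       0.       1.    ]] [0.4757 0.1237 0.2639] [ 0.1586  0.9442 -0.2849 -0.046 ]
[327.2381 268.5327] [0.4346 0.0478 0.067 ] chord from start 0.0769909905773342
```

Emit:
carry_out --deltas '[0, -0.2, -0.38, 0, 0, 0, 1, 0, -0.3, -0.58, 0, 0, 0, 1, 0, -0.3, -0.56, 0, 0, 0, 1, 0, -0.14, -0.26, 0, 0, 0, 1, 0.2, 0, 0, 0, 0, 0, 1, 0.4, 0, 0, 0, 0, 0, 1, 0.4, 0, 0, 0, 0, 0, 1, 0, 0, 0, 0, 0, 0, 1]'

```text
clock: 25.52
position: [0.4372, 0.1717, 0.058]
ee_rot: [-0.334, -0.621, -0.334, 0.625]
contact_force: [-0.3, 1.1, -0.4]
width: 0.0856
```

```bash
python3 shot.py wrist w15;python3 -c "
from shot import st;st()"
```

```text
t 25.525 pos [0.4372 0.1717 0.058 ] yaw -33.620153399916475 down [-0.0061 -0.0021 -1.    ] q6 0.8138014451060359 F [-0.3012  1.1382 -0.3997] w 0.08563548878287992
[[337.1399   0.     316.2262]
 [  0.     337.1399 241.5576]
 [  0.       0.       1.    ]] [0.4857 0.2421 0.1998] [ 0.1609  0.9437 -0.2847 -0.0505]
t 25.575 pos [0.4384 0.1721 0.0592] yaw -33.61969525930231 down [-0.0033 -0.0013 -1.    ] q6 0.8139246261678362 F [ 0.0036 -0.8348  0.493 ] w 0.08490277106272845
```

View pics/w15.png

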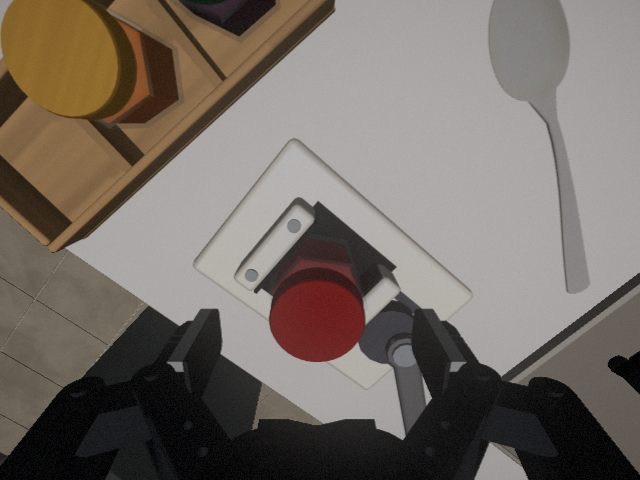

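```bash
python3 - <<'E'
from shot import *
d=dict(np.load("w15.npz"))
c,s_,m=blob(mask(d,(170,8),150,90,(255,260,375,370)));el=cv2.fitEllipse(cv2.findContours(m,0,1)[0][0])
w=ray(d,el[0],.074)[0];print(w)
p=np.array([.4372,.1717]);y=np.radians(-33.6);D=w[:2]-p
print((D@[np.cos(y),np.sin(y)])/.06,(D@[np.sin(y),-np.cos(y)])/.06,D)
E
```

```text
[0.441  0.1752 0.074 ]
0.020648802811567026 -0.08322224544169064 [0.0038 0.0035]
```

Emit:
carry_out --deltas '[-0.02, 0, -0.03, 0, 0, 0, 1, 0, 0, 0, 0, 0, 0, 1]'

```text
clock: 25.82
position: [0.4416, 0.175, 0.0624]
ee_rot: [0.335, 0.624, 0.334, -0.622]
contact_force: [1.2, -0.2, 0.3]
width: 0.0852
```

```bash
python3 - <<'E'
from shot import *
s=st();d0=shot("wrist","w16")
for d,p,yw,z in [(d0,s["position"][:2],-33.6,.074),(dict(np.load("w5.npz")),np.array([.3624,.3026]),-85.3,.065)]:
    c,s_,m=blob(mask(d,(170,8),150,90,(255,260,375,380)));el=cv2.fitEllipse(cv2.findContours(m,0,1)[0][0])
    w=ray(d,el[0],z)[0];y=np.radians(yw);D=w[:2]-p
    print(w,(D@[np.cos(y),np.sin(y)])*1e3,(D@[np.sin(y),-np.cos(y)])*1e3)
E
```

```text
t 25.825 pos [0.4416 0.175  0.0624] yaw -33.57203967794578 down [ 0.0023  0.0004 -1.    ] q6 0.8169015343289785 F [ 1.1961 -0.1591  0.3167] w 0.08516165749639729
[0.4409 0.1752 0.074 ] -0.6970811778122221 0.24370150605225985
[0.363  0.3022 0.065 ] 0.4435805971794818 -0.5677235191385416
```

Emit:
carry_out --deltas '[0.02, 0, 0, 0, 0, 0, 1, 0, 0, 0, 0, 0, 0, -1, 0, 0, 0, 0, 0, 0, -1, 0, 0, 0, 0, 0, 0, -1, 0, 0, 0, 0, 0, 0, -1, 0, 0, 0, 0, 0, 0, -1]' --newtons 90

```text
clock: 26.62
position: [0.4406, 0.175, 0.061]
ee_rot: [0.334, 0.623, 0.334, -0.623]
contact_force: [-1.2, 0.2, 6.8]
width: 0.0394
```

Emit:
carry_out --deltas '[0, 0, 0, -0.8, 0, 0, -1, 0, 0, 0, -0.8, 0, 0, -1, 0, 0, 0, -0.8, 0, 0, -1, 0, 0, 0, -0.8, 0, 0, -1, 0, 0, 0, -0.8, 0, 0, -1]'

```text
clock: 27.25
position: [0.4401, 0.1754, 0.061]
ee_rot: [-0.417, -0.57, -0.418, 0.57]
contact_force: [-2.5, 0.1, 7.1]
width: 0.0396
```

```bash
python3 shot.py wrist w17; python3 -c "
from shot import *
print(readout.get_state()['moment'])"
```

```text
t 27.25 pos [0.4401 0.1754 0.061 ] yaw -17.544757915444016 down [-0.0008  0.001  -1.    ] q6 0.5366376768829904 F [-2.5025  0.0645  7.1351] w 0.039596120887816076
[[337.1399   0.     316.2262]
 [  0.     337.1399 241.5576]
 [  0.       0.       1.    ]] [0.4666 0.2557 0.2032] [ 0.1638  0.9746 -0.1503 -0.0256]
[ 0.2234  0.4998 -0.2262]
```

View pics/w17.png

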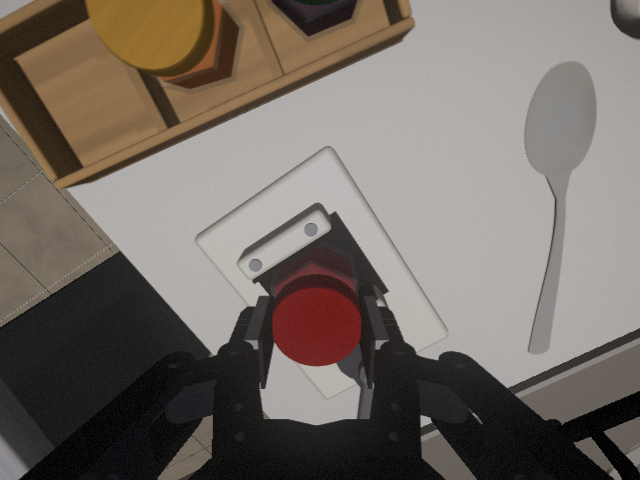

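The reaction moment is −0.226 N·m, matching the cap's stated torque. The jar's flat side is still parallel to the jaw, so I'll go on to about 80°.

Emit:
carry_out --deltas '[0, 0, 0, -1, 0, 0, -1, 0, 0, 0, -1, 0, 0, -1, 0, 0, 0, -1, 0, 0, -1, 0, 0, 0, -1, 0, 0, -1, 0, 0, 0, -1, 0, 0, -1, 0, 0, 0, -1, 0, 0, -1, 0, 0, 0, -1, 0, 0, -1, 0, 0, 0, -1, 0, 0, -1]'

```text
clock: 28.3
position: [0.4391, 0.1755, 0.0609]
ee_rot: [0.558, 0.433, 0.56, -0.433]
contact_force: [-4.5, 1.8, 8.7]
width: 0.0395
```

```bash
python3 -c "
from shot import *
s=st();print(s['moment'])"
```

```text
t 28.3 pos [0.4391 0.1755 0.0609] yaw 14.469477935921136 down [-0.0028  0.0011 -1.    ] q6 -0.022327454587710446 F [-4.5476  1.8214  8.712 ] w 0.03949892087798325
[ 0.2546  0.8159 -0.2554]
```

Emit:
carry_out --deltas '[0, 0, 0, -1, 0, 0, -1, 0, 0, 0, -1, 0, 0, -1, 0, 0, 0, -1, 0, 0, -1, 0, 0, 0, -1, 0, 0, -1, 0, 0, 0, -1, 0, 0, -1, 0, 0, 0, -1, 0, 0, -1, 0, 0, 0, -1, 0, 0, -1, 0, 0, 0, -0.5, 0, 0, -1, 0, 0, 0, 0, 0, 0, -1]'

```text
clock: 29.42
position: [0.4382, 0.1751, 0.0609]
ee_rot: [0.65, 0.274, 0.653, -0.275]
contact_force: [-6.3, 0.4, 10.3]
width: 0.0396
```

```bash
python3 shot.py wrist w18; python3 -c "
from shot import *
s=st();print(s['moment'])"
```

```text
t 29.425 pos [0.4382 0.1751 0.0609] yaw 44.37697351903731 down [-0.0045  0.0002 -1.    ] q6 -0.5438877259435634 F [-6.2905  0.3844 10.312 ] w 0.03956722076313885
[[337.1399   0.     316.2262]
 [  0.     337.1399 241.5576]
 [  0.       0.       1.    ]] [0.3805 0.2353 0.2034] [0.153  0.9132 0.3727 0.061 ]
t 29.475 pos [0.4382 0.1751 0.0609] yaw 44.366682168635954 down [-0.0045  0.0002 -1.    ] q6 -0.5437770257747376 F [-5.1073  1.1603 10.685 ] w 0.039365745396874166
[ 0.049   1.0365 -0.2274]
```

View pics/w18.png

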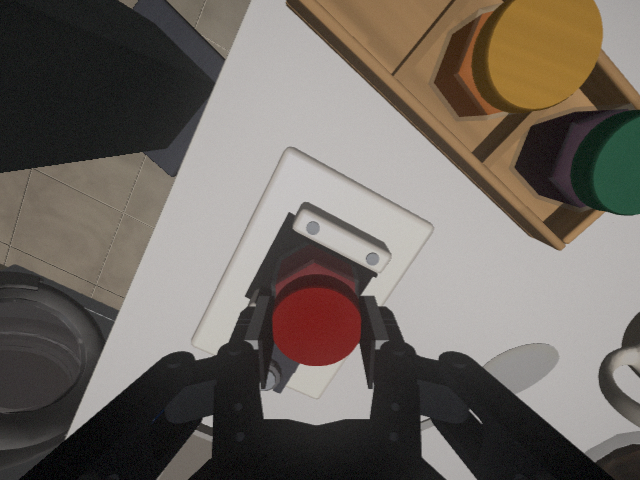

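Emit:
carry_out --deltas '[-0.06, 0, 0, 0, 0, 0, -1, -0.08, 0, 0, 0, 0, 0, -1, 0, 0, 0, 0, 0, 0, -1]'

```text
clock: 29.85
position: [0.4397, 0.1752, 0.0688]
ee_rot: [0.651, 0.274, 0.653, -0.274]
contact_force: [-4.6, 2.2, 2.1]
width: 0.0395
```

```bash
python3 -c "
from shot import *
s=st();print(s['moment'])"
```

```text
t 29.85 pos [0.4397 0.1752 0.0688] yaw 44.41833937857006 down [-0.0018  0.0003 -1.    ] q6 -0.5444413343551536 F [-4.5626  2.1542  2.1187] w 0.039525183260103174
[ 0.2269  0.9122 -0.0096]
```

Emit:
carry_out --deltas '[-0.1, 0, 0, 0, 0, 0, -1, -0.15, 0, 0, 0, 0, 0, -1, -0.12, 0, 0, 0, 0, 0, -1, 0, 0, 0, 0, 0, 0, -1, 0, 0, 0, 0, 0, 0, -1, 0, 0, 0, 0, 0, 0, -1]'

```text
clock: 30.6
position: [0.4404, 0.1749, 0.0906]
ee_rot: [0.652, 0.274, 0.652, -0.274]
contact_force: [-0.2, -0.4, -0.1]
width: 0.0393
```

```bash
python3 shot.py wrist w19; python3 shot.py scene s19; python3 -c "
from shot import *
I=cv2.imread('pics/s19.png');cv2.imwrite('pics/s19c.png',cv2.resize(I[190:350,190:390],None,fx=4,fy=3.75,interpolation=cv2.INTER_CUBIC))
s=st();print(s['moment'])"
```

```text
t 30.6 pos [0.4404 0.1749 0.0906] yaw 44.43399381208285 down [-0.0005 -0.0002 -1.    ] q6 -0.544306060365995 F [-0.1554 -0.3812 -0.1276] w 0.03931707227734778
[[337.1399   0.     316.2262]
 [  0.     337.1399 241.5576]
 [  0.       0.       1.    ]] [0.3821 0.235  0.2329] [0.1539 0.9129 0.3729 0.0628]
t 30.65 pos [0.4404 0.1749 0.0906] yaw 44.433091892016684 down [-0.0005 -0.0002 -1.    ] q6 -0.5443437960728631 F [-0.6075 -0.449  -0.241 ] w 0.039487817799083426
[[470.8376   0.     319.9016]
 [  0.     470.8376 236.5627]
 [  0.       0.       1.    ]] [ 0.1394 -0.4411  0.4864] [-0.4974  0.8305 -0.2139  0.1309]
t 30.7 pos [0.4404 0.1749 0.0906] yaw 44.43109229364815 down [-0.0005 -0.0002 -1.    ] q6 -0.5443102749039267 F [ 0.7375  0.9983 -0.1767] w 0.03953744730042567
[ 0.0031 -0.0077  0.0154]
```

View pics/w19.png

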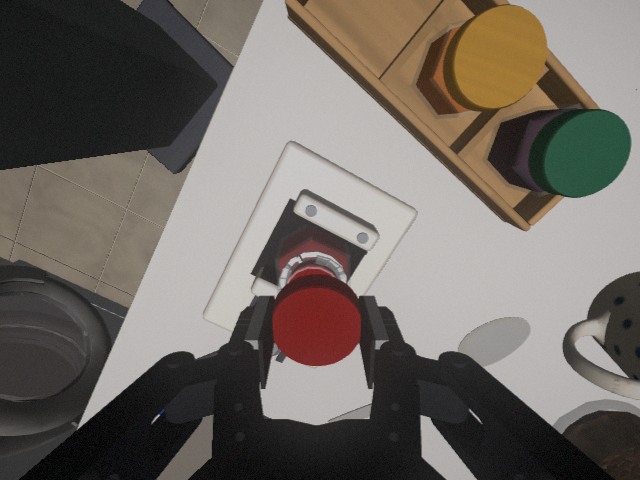

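View pics/s19c.png

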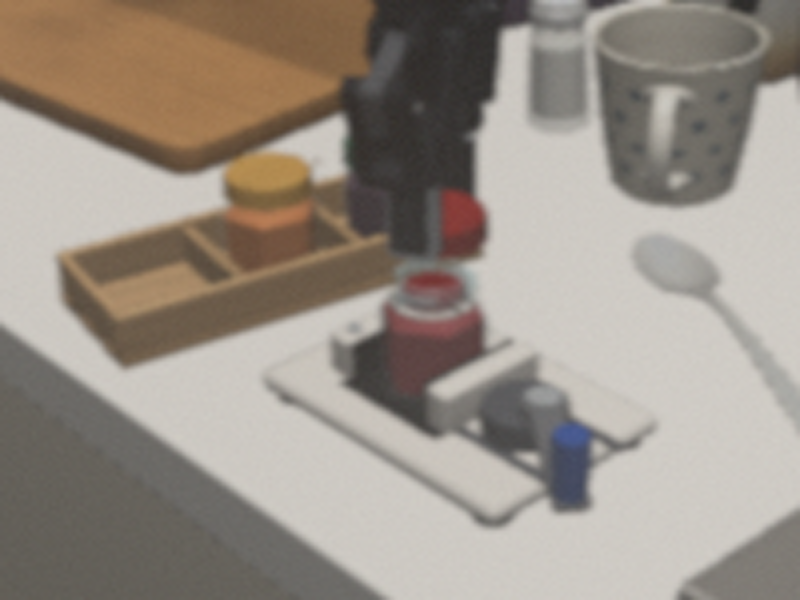

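The cap is clear of the mouth, with the white seal ring visible on the neck at (313,262) in the wrist view. The jar is still standing in the clamp with the lever over. The cap has risen about 30 mm, so its lower edge is about 19 mm above the rim.

```bash
python3 -c "
from rig import job
print(job.sign_off())"
```

```text
the job is handed in; nothing more can be done
None
```

The jam jar is open and I've handed the job in at about 30.7 s of the 53 s. The gripper holds the red cap level about 19 mm above the rim, and no verdict was reported.

**What I did:** I lifted the jar out of the tray by its cap and stood it square on the clamp seat. I swung the lever over by gripping its knob, turned the cap about 78° anticlockwise, and raised it about 30 mm.

**Last checks:**
- **Cap:** the wrist force was near zero after the lift, so the cap is touching nothing else. It is about 1 mm from where I measured the jar's axis before turning it.
- **Jar:** the last pictures show it upright in the clamp with its seal ring on the neck. The turning moment was 0.22–0.26 N·m, as expected for the cap, and the jar did not spin.
- **Other jars:** both look undisturbed in the tray.

**One reading disagreed:** during the pushes the arm's position put the lever at about 1.47–1.50 rad. The camera put the released knob at about 1.41 rad, and a second, harder push returned to the same place. Both are above the 1.25 limit. I could not measure the clamp's grip force directly.

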